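Index the drive flange and drive out its brass shear pin

ROBOT

A 7-joint arm with a two-finger parallel gripper is mounted at the origin on a cart in front of the work surface, level with it; the furniture and walls round the work are solid. World frame = base frame: x ahead of the robot, y to its left, z up, the work surface at z = 0. Lengths are in m, angles in rad, forces in N, time in s.
With the tool pointing down it reaches from about 0.4 to 0.85 m from the base axis. Payload 4.5 kg.
Tool frame: the origin (TCP) lies midway between the tips of the shut fingers; the grasp point (between the pads) lies 19 mm behind it; z points along the fingers, x is the direction in which the jaws open and shut, and the axes are right-handed (so a half turn about z gives the same grasp; the last joint's range is limited). The gripper opens to 88 mm and grips with 3 to 60 N. Pads are 18 mm wide; open, the fingers measure 123 mm over their backs; the gripper's body (75 mm by 187 mm) begins 45 mm behind the grasp point.
Start: joints at [-1.206, 0.689, -0.195, 1.565, 0.157, 0.902, -0.215], TCP at [0.203, 0.591, 0.239] pointing down, gripper open.
Joint ranges: [-3.01, 3.01], [-0.46, 2.08], [-1.47, 1.51], [0.13, 2.56], [-1, 4.14], [0.04, 2.09], [-2.66, 2.66]. Speed limits (rad/s): [2.57, 2.57, 3.14, 3.14, 3.14, 3.14, 3.14].

INTERFACE

Orientations are given as a unit quaternion [x, y, z, w].
In Python, from plant import r gives the robot as it stands. The module is installed in compiled form; this text tells all that it offers.
- The arm moves only by the tool play_rows, never from a script. Its argument "increments" is a list of rows, each a list of 7 numbers: the opening, from 0 (shut) to 1 (fully open), then the shift along the tool's x, y, z in mm, then the turn, a rotation vector about the tool's x, y, z in rad. In form: [[hand, dx, dy, dz, wx, wy, wz], ...]. A call has exactly 8 rows; each row shifts and turns the pose as measured when the row begins, along the tool's axes as they then stand; what a row does not reach is not made up. A row lasts 1/8 s, in which the tool goes at most 62.5 mm and 10.7 degrees, less where a joint would pass 70% of its speed; a pose out of reach is approached as far as the arm can. A call is refused whole if a number of a shift passes 62.5 or a number of a turn 0.188, either way. A call with a gripper value outside its range is refused whole. The fingers move at their own pace and stop on an object; "grip_force" is the grip in N (left out, the last holds). Time passes only in rows, so rows that do not move let the fingers close, or fill a call up. It gives the time, the measured TCP pose, the force and the opening at its end, in the units of the state.
- r.get_state(): the state, without advancing time (a new reading comes with each control period).
- r.snapshot(name): name is "side" or "top" or "wrist"; returns the picture (480x640x3 uint8, red, green, blue); there is no depth.
- r.get_calibration(name): a dict with "fx", "fy", "cx", "cy" (pixels), "R" (3x3) and "t" (3): a world point X has camera coordinates R X + t. Camera axes: x right, y down, z forward; pixel columns grow to the right and rows downward; lengths in m; the calibration is good to about 2 mm. A picture is of the moment at which its call begins: read the wrist's pose just before it. get_calibration takes no time and is no camera call; for the wrist camera it gives the pose at the moment of the call.
- r.finish_job(): hands the job in, once; it reports no verdict.
The state is a dict: "clock": time; "q": joint angles; "qd": joint speeds; "joint_torque": joint torques, N m; "tool_pos": TCP position; "eef_rot": TCP orientation; "contact_force": force on the tool from outside, world axes, zero at the start; "moment": the same for the moment, N m; "opening": opening from 0.0 (shut) to 1.0 (fully open).
Only numpy, scipy, OpenCV 4.12 (cv2) and the standard library are available. Lean on these libraries where they do the work, as an engineer would, in place of code of your own. Each camera call takes 0.05 s, during which the arm holds its last target.

TASK

Pull the jig's sprung knob up, turn it with the flange until the brass shear pin stands over the drop hole in the deck, and let the knob snap home in that notch. Then take the red drift from the wooden punch block, push the brass pin down through its bore until it drops into the dish, and let go; the drift may stay in the bore. Leave the steel pins in the flange, and do not shove the mallet and the wrench about.

Things in the scene. Friction and masses are not known exactly. Their poses are not given: they have to be found in the camera images.
- jig: blue-grey cast indexing jig bolted to the bench, 220 mm wide. Origin on the bench under its vertical spindle axis; x points to its back column and overarm, so its open front is -x. Steel deck 12 mm thick, top 72 mm up. Overarm reaches 124 mm up and carries a six-notch steel crown round the spindle (radius 29 mm, top 132 mm up; notches every 60 degrees, 10 mm wide, 8 mm deep)
- drop_hole (a point): centre of the 22 mm drop hole through the deck, at deck-top height, 58 mm in front (-x of the jig) of the spindle axis. The only place where a pin can leave downward; elsewhere the deck stands 2 mm under the flange
- flange (a joint): angle (rad, 0 at the start, + anticlockwise from above) of the dark iron flange on the spindle; it turns with the knob. Three boss tubes, 26 mm outside, 13.2 mm bore, bores 58 mm from the spindle, tops 104 and undersides 74 mm up. Start: two bosses 60 degrees either side of the drop hole, one behind. Brass pin in either front boss: one notch (1.047 rad) toward the drop hole brings it there
- index_knob (a joint): how far the knob is pulled up (m): 0 = home, cross pin at the bottom of a notch; clear of the crown at 0.008, stop at 0.014. Spring and weight pull it down: 6.5 N at home, 11 N at the stop. Home, the flange is locked (2 degrees of play); lifted, knob and flange turn together easily (0.03 N m). Let go within about 5 degrees of a notch it snaps in by itself
- knob_grip (a point): middle of the gripping part of the black round ribbed knob on top of the spindle: diameter 38 mm, gripping part 10 mm under to 9 mm over this point, top face 13 mm over it; 159 mm over the bench when home. Under it a 24 mm shank, and the crown's top 27 mm below this point. A red line on top shows its angle
- brass_pin: yellow brass shear pin, 12 mm diameter, 27 mm long, origin at the centre of its lower end, z along it. Tight in its bore (6 to 12 N to push), lower end flush with the boss's underside, top 3 mm below the boss's top. Its x, y give the bore's axis within 1 mm. It falls free once the drift's tip is some 20 to 32 mm below the boss's top
- oval_dish: round cream dish, 114 mm across, 26 mm high, fast on the bench under the drop hole; origin at the centre of its underside; inner floor 6 mm up
- punch_block: upright wooden block 60 x 120 x 58 mm (x, y, z), fixed; origin at the centre of its underside. Drift stands in a hole at y = +30 mm; a slim dark nail set fixed at y = -40 mm reaches z = 92 mm
- drift: loose steel drift, 0.12 kg, 112 mm long, origin at the centre of its lower tip, z up along it. Shank 9 mm diameter and 54 mm long, then a red round grip of 16 mm diameter from 54 to 112 mm. It hangs by the grip's shoulder on the block's top, tip 4 mm over the bench; lift it 54 mm or more to clear the block
- drift_grip (a point): point on the drift's axis 90 mm above its tip, to take hold of it
- wrench: silver open-ended wrench lying on the bench, a bystander; origin at the centre of its underside
- mallet: wooden mallet lying on the bench, a bystander; origin at the centre of its underside
- steel_pin: loose bright steel pin of the same size and fit, in the other front boss; stays there. A third steel pin, in the rear boss, is fixed
There are look-alikes about, which are no part of the job. There is more than one size of the drift; the job needs the smaller. What is shaped like the oval_dish but purple is not meant.

How it is judged:
On the way, in this order (a step that is already met when the one before it is completed fails the run):
1. the knob is pulled up clear of its notch (value of joint index_knob above 0.0075 m), for 0.1 s.
2. the knob has snapped home with the brass pin, still in its bore, over the drop hole (value of joint index_knob below 0.002 m and horizontal distance between brass_pin and drop_hole below 0.006 m and height (world z) of brass_pin above 0.066 m), for 0.2 s.
At the end, for the whole second after the job is handed in: The brass pin lies at rest in the dish (within 55 mm of its centre, lower end under 35 mm over the bench), the knob is home (within 2 mm) in the notch that put the brass pin's bore over the drop hole, and the steel pin is still in its boss (value of joint index_knob below 0.002 m and (value of joint flange between 0.97 and 1.12 rad or value of joint flange between -1.12 and -0.97 rad) and height (world z) of brass_pin below 0.035 m and horizontal distance between brass_pin and oval_dish below 0.055 m and linear speed of brass_pin below 0.05 m/s and height (world z) of steel_pin above 0.069 m); the robot touches nothing.
It fails at once if the loose steel pin is pushed up or down by more than 5 mm (height (world z) of steel_pin below 0.069 m or height (world z) of steel_pin above 0.079 m).
It fails at once if the wrench or the mallet is shoved more than 30 mm (distance of any of wrench, mallet from where it was at the start of the episode above 0.03 m).
It also fails if it takes over 59 s, if anything falls off the work surface, if the arm or the gripper's body presses on something with over 40 N, if the wrist force passes 120 N, or if a joint passes its speed limit or range.

## Working session

There is one attempt and no reset: what is moved stays moved. The work goes in short steps, Python scripts to look and compute and a tool call to move; the robot and the scene stay as the last step left them, time stands still between calls to the robot, and variables do not carry over. Pictures are saved under pics/ and viewed, and the job is handed in when it is done.

Besides the shell and the picture viewer there is one more tool, called as name([rows], argument=value, ...), one row to a line, values as JSON. play_rows: Moves the arm, as the interface text tells. Its arguments: {"type":"object","properties":{"increments":{"type":"array"},"grip_force":{"type":"number"}},"required":["increments"]}

```bash
mkdir -p pics; python3 - <<'E'
from plant import r
import cv2
s=r.get_state(); print(s)
for n in ["side","top","wrist"]:
    c=r.get_calibration(n); print(n,c)
    im=r.snapshot(n); cv2.imwrite(f"pics/{n}0.png",im[:,:,::-1])
E
```

```text
{'clock': 0.0, 'q': array([-1.20616387,  0.68997357, -0.19451998,  1.56635076,  0.15730652,
        0.90249393, -0.21509395]), 'qd': array([-0.00075899, -0.00013061, -0.00010914,  0.00126152,  0.00016489,
        0.00140293,  0.00099809]), 'joint_torque': array([-6.51275514e-04, -5.27575314e+01, -1.26724765e+00, -1.53432798e+01,
       -5.27241791e-02,  6.53864976e-03,  1.68289434e-04]), 'tool_pos': array([0.20285828, 0.5904911 , 0.23791489]), 'eef_rot': array([ 8.13859570e-01,  5.81060892e-01, -7.04513525e-04,  5.86019069e-04]), 'contact_force': array([0.5709358 , 0.84712016, 0.10751698]), 'moment': array([-0.03159138, -0.02944713, -0.03517665]), 'opening': 1.0007315952672124}
side {'fx': 532.4525431349047, 'fy': 532.4525431349047, 'cx': 317.0598217820259, 'cy': 243.19524434331746, 'R': array([[ 0.99933748, -0.03200706,  0.01732503],
       [-0.00199705, -0.52353175, -0.85200382],
       [ 0.03634034,  0.85140475, -0.52324882]]), 't': array([-0.52832656,  0.12428849,  1.35791837])}
top {'fx': 563.9412480813111, 'fy': 563.9412480813111, 'cx': 321.78807892312994, 'cy': 235.60401114954155, 'R': array([[-0.06109609, -0.99810821, -0.00687577],
       [-0.97284402,  0.06108759, -0.22325504],
       [ 0.22325271, -0.00695096, -0.97473582]]), 't': array([0.11731764, 0.53759707, 1.38879419])}
wrist {'fx': 377.434580046335, 'fy': 377.434580046335, 'cx': 319.46826857959087, 'cy': 238.14775068932315, 'R': array([[ 0.32536154,  0.94558811, -0.00172771],
       [ 0.89846054, -0.30857504,  0.31233011],
       [ 0.29480251, -0.10317249, -0.94997206]]), 't': array([-0.62330801, -0.04293406,  0.39040706])}
```

View pics/side0.png

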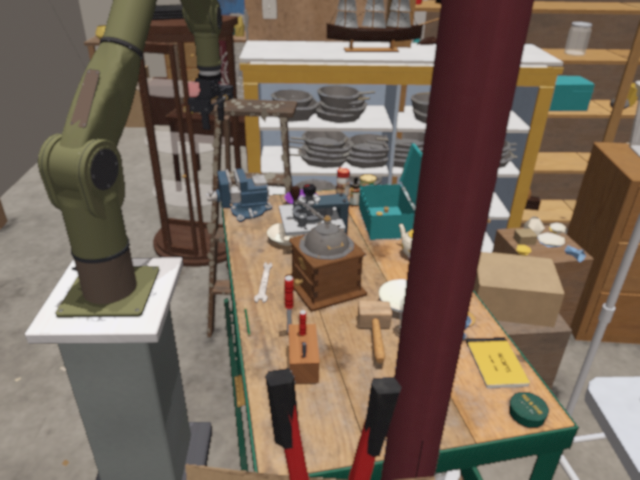

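View pics/top0.png

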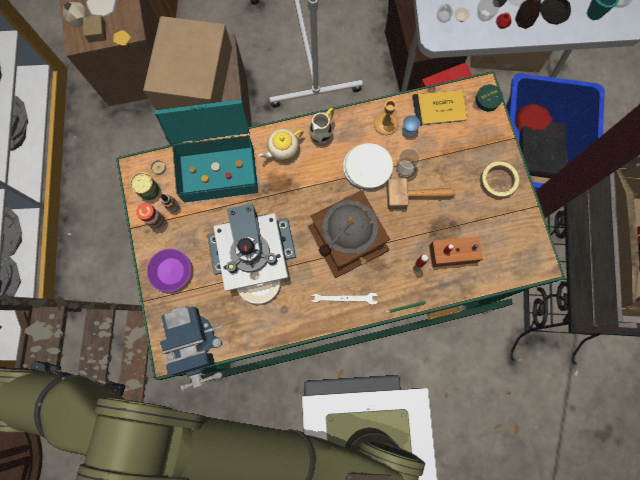

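View pics/wrist0.png

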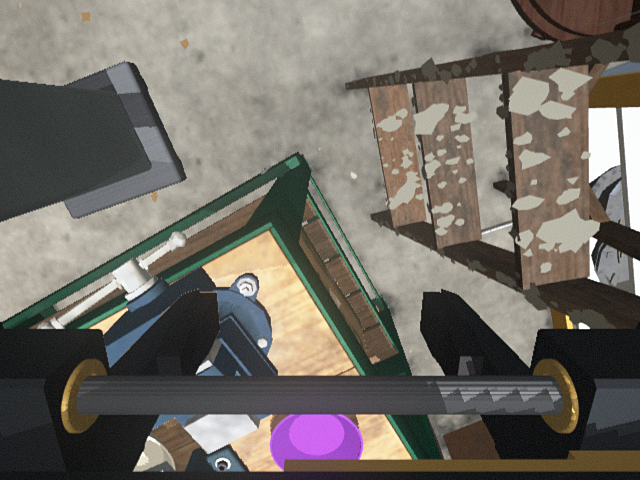

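```bash
python3 - <<'E'
import cv2
t=cv2.imread("pics/top0.png"); s=cv2.imread("pics/side0.png")
cv2.imwrite("pics/t_jig.png",cv2.resize(t[195:315,195:315],None,fx=5,fy=5,interpolation=cv2.INTER_CUBIC))
cv2.imwrite("pics/t_blk.png",cv2.resize(t[220:310,390:510],None,fx=6,fy=6,interpolation=cv2.INTER_CUBIC))
cv2.imwrite("pics/s_jig.png",cv2.resize(s[170:270,250:370],None,fx=6,fy=6,interpolation=cv2.INTER_CUBIC))
cv2.imwrite("pics/s_blk.png",cv2.resize(s[260:395,260:400],None,fx=4,fy=4,interpolation=cv2.INTER_CUBIC))
E
```

```text
(no output)
```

View pics/t_jig.png

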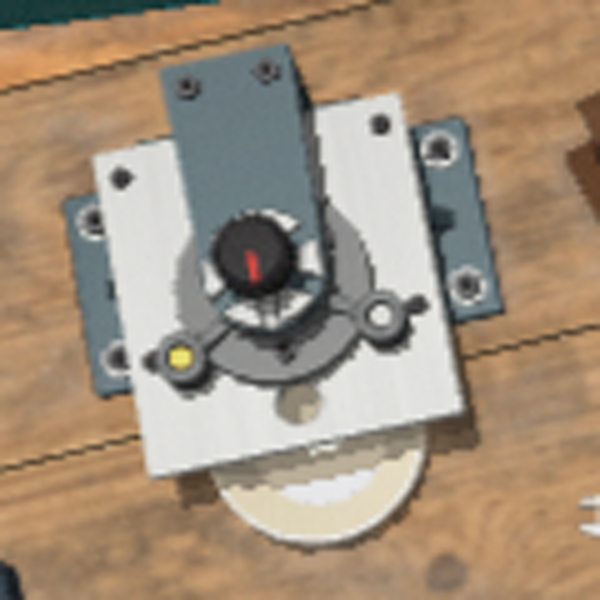

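View pics/t_blk.png

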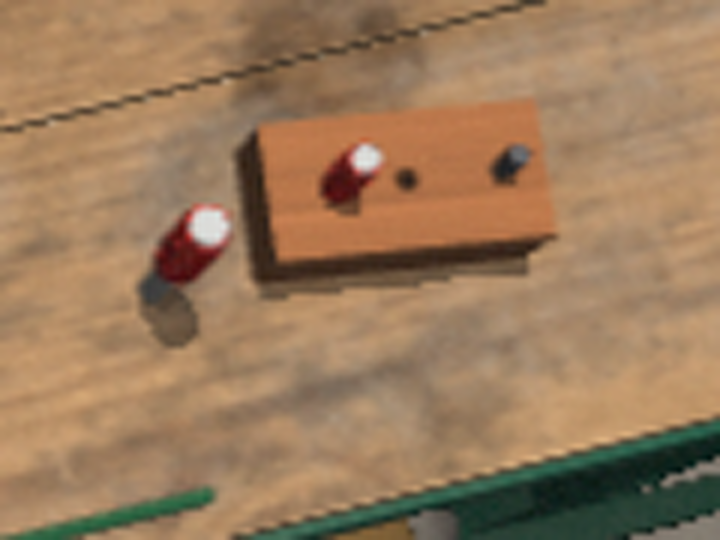

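View pics/s_jig.png

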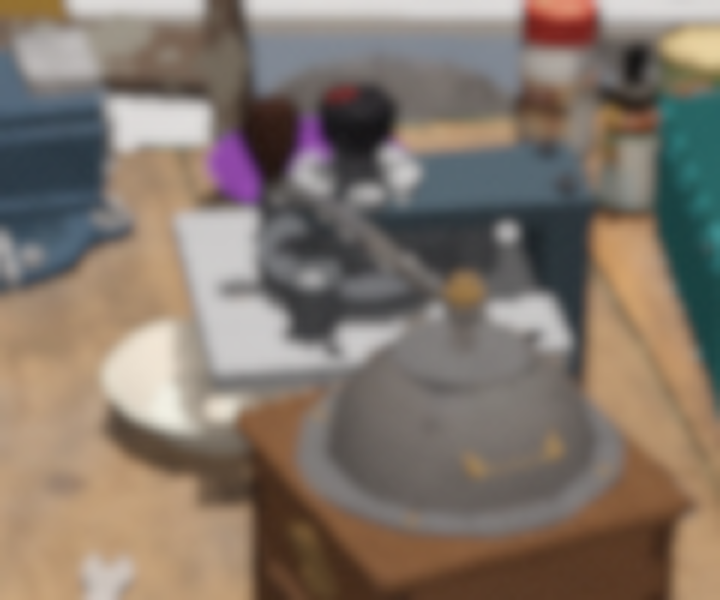

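View pics/s_blk.png

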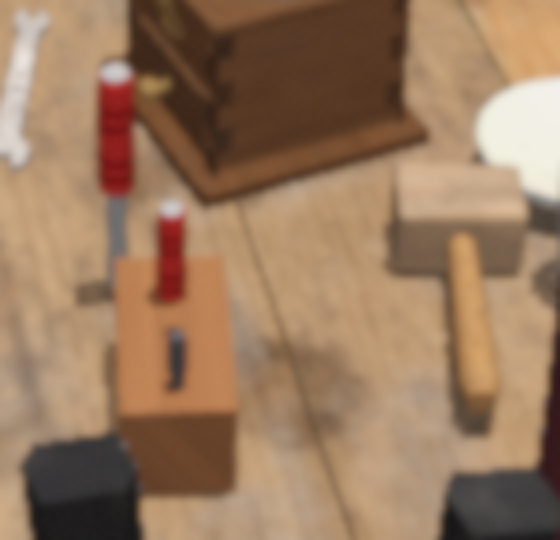

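```bash
cat > h.py <<'E'
from plant import r
import numpy as np, cv2
from scipy.spatial.transform import Rotation as Ro
def P(c): return np.diag([1,1,1])@np.array([[c['fx'],0,c['cx']],[0,c['fy'],c['cy']],[0,0,1]])@np.c_[c['R'],c['t']]
def ray(c,uv,z):
    d=c['R'].T@np.array([(uv[0]-c['cx'])/c['fx'],(uv[1]-c['cy'])/c['fy'],1]); o=-c['R'].T@c['t']
    return o+d*(z-o[2])/d[2]
def tri(ca,a,cb,b):
    X=cv2.triangulatePoints(P(ca),P(cb),np.array(a,float).reshape(2,1),np.array(b,float).reshape(2,1)); return (X[:3]/X[3]).ravel()
def proj(c,X):
    p=P(c)@np.r_[X,1]; return p[:2]/p[2]
def shot(name,fn):
    c=r.get_calibration(name); im=r.snapshot(name); cv2.imwrite(fn,im[:,:,::-1]); return c,im
E
python3 - <<'E'
from h import *
np.set_printoptions(precision=4,suppress=True)
T=r.get_calibration("top");S=r.get_calibration("side")
k=ray(T,(245.6,245.4),.172);b=ray(T,(231,266.4),.101);s=ray(T,(271,258.2),.101);d=ray(T,(254.6,275.6),.072)
print("knob",k,"brass",b,"steel",s,"drop",d)
for n,p in zip("bsd",(b,s,d)): print(n,np.linalg.norm((p-k)[:2]),np.degrees(np.arctan2(*(p-k)[1::-1])))
print("knob tri",tri(T,(245.6,245.4),S,(250+357/6,170+97/6)))
print("drift top",tri(T,(451.2,246.2),S,(303,312)), ray(T,(451.2,246.2),.116))
print("bigdrift top",tri(T,(390+210/6,220+225/6),S,(289,278)))
print("naiL",tri(T,(390+518/6,220+155/6),S,(260+176/4,260+332/4)), ray(T,(390+518/6,220+155/6),.092))
print("hole?",ray(T,(390+405/6,220+178/6),.058))
print("grinder ball",tri(T,(349,213),S,(250+464/6,170+285/6)))
print("crank grip",tri(T,(324.5,249.5),S,(250+272/6,170+105/6)))
for u in [(258,128),(537,100),(555,235),(275,262)]: print("blk",ray(T,(390+u[0]/6,220+u[1]/6),.058))
for u in [(160,72),(290,45),(325,290)]: print("arm",ray(T,(195+u[0]/5,195+u[1]/5),.124))
print("dish bottom rim",ray(T,(195+320/5,195+545/5),.026),ray(T,(195+427/5,195+450/5),.026),ray(T,(195+213/5,195+473/5),.026))
E
```

```text
knob [0.506  0.2657 0.172 ] brass [0.4709 0.3128 0.101 ] steel [0.4853 0.2132 0.101 ] drop [0.449  0.2587 0.072 ]
b 0.05873793351767056 126.78577731881926
s 0.056455799474599395 -111.57578858213388
d 0.05743760576689017 -172.99795282536363
knob tri [0.5095 0.2663 0.1705]
drift top [ 0.487  -0.2312  0.1166] [ 0.4847 -0.2315  0.116 ]
bigdrift top [ 0.4569 -0.1574  0.1518]
naiL [ 0.4886 -0.2997  0.0924] [ 0.4864 -0.2999  0.092 ]
hole? [ 0.486  -0.2604  0.058 ]
grinder ball [0.5554 0.0181 0.2078]
crank grip [0.4704 0.0814 0.2549]
blk [ 0.5116 -0.2002  0.058 ]
blk [ 0.5163 -0.3207  0.058 ]
blk [ 0.4574 -0.321   0.058 ]
blk [ 0.4533 -0.2013  0.058 ]
arm [0.6109 0.3154 0.124 ]
arm [0.6208 0.2504 0.124 ]
arm [0.4954 0.2375 0.124 ]
dish bottom rim [0.3823 0.2554 0.026 ] [0.4279 0.1983 0.026 ] [0.4228 0.3092 0.026 ]
```

```bash
cat >> h.py <<'E'
def down(psi): # tool pointing down with jaw axis yaw psi deg
    a=np.radians(psi); x=np.array([np.cos(a),np.sin(a),0]);z=np.array([0,0,-1.]);return np.c_[x,np.cross(z,x),z]
def plan(p1,psi1,n,s=None):
    s=s or r.get_state(); R0=Ro.from_quat(s['eef_rot']).as_matrix(); p=np.array(s['tool_pos']); R1=down(psi1)
    rv=Ro.from_matrix(R0.T@R1).as_rotvec()
    if np.linalg.norm(rv)>2.9: print("half turn",rv)
    dp=(np.array(p1)-p)/n; R=R0
    step=Ro.from_rotvec(rv/n).as_matrix()
    for i in range(n):
        print(np.round(R.T@dp*1000,1).tolist(),np.round(rv/n,4).tolist()); R=R@step
def st():
    s=r.get_state();R=Ro.from_quat(s['eef_rot']).as_matrix()
    print("t",round(s['clock'],2),"p",np.round(s['tool_pos']*1000,1),"psi",round(np.degrees(np.arctan2(R[1,0],R[0,0])),2),"z",np.round(R[:,2],4),"F",np.round(s['contact_force'],1),"op",round(s['opening'],3),"q",np.round(s['q'],2))
E
python3 - <<'E'
from h import *
st()
c=r.get_calibration("wrist");s=r.get_state();R0=Ro.from_quat(s['eef_rot']).as_matrix()
C=-c['R'].T@c['t'];print("cam in tool mm",R0.T@(C-s['tool_pos'])*1000);print(proj(c,s['tool_pos']),c['R']@R0)
A=c['R']@R0; o=R0.T@(C-s['tool_pos'])
def look(p,psi):
    Rt=down(psi);R=A@Rt.T;t=-R@(np.array(p)+Rt@o);return dict(c,R=R,t=t)
for p in ([.42,.25,.30],[.36,.22,.3]):
  cc=look(p,71);print(p)
  for X in ([.506,.266,.172],[.471,.313,.104],[.485,.213,.104],[.449,.2587,.072]): print(proj(cc,X))
plan([.42,.25,.30],71,8)
E
```

```text
t 0.15 p [202.9 590.7 238.1] psi 71.05 z [-4.0e-04 -1.3e-03 -1.0e+00] F [ 0.8 -0.7  0.3] op 0.999 q [-1.21  0.69 -0.19  1.57  0.16  0.9  -0.22]
cam in tool mm [  -0.65246143  -80.82138491 -145.21664656]
[321.1253292  310.86773667] [[ 9.99999799e-01  6.27682830e-04  9.13804432e-05]
 [-5.67775233e-04  9.50010949e-01 -3.12216070e-01]
 [-2.82785088e-04  3.12215955e-01  9.50011114e-01]]
[0.42, 0.25, 0.3]
[373.17429241 316.13808608]
[400.56228815 234.48928336]
[306.24830622 278.78118286]
[337.41162623 222.17722718]
[0.36, 0.22, 0.3]
[426.7133719  364.67592462]
[445.91610074 279.79202291]
[353.49370333 320.730593  ]
[381.74537911 264.61155129]
[-31.5, 39.5, -7.7] [0.0, 0.0002, 0.0001]
[-31.5, 39.5, -7.7] [0.0, 0.0002, 0.0001]
[-31.5, 39.5, -7.7] [0.0, 0.0002, 0.0001]
[-31.5, 39.5, -7.7] [0.0, 0.0002, 0.0001]
[-31.4, 39.5, -7.7] [0.0, 0.0002, 0.0001]
[-31.4, 39.5, -7.7] [0.0, 0.0002, 0.0001]
[-31.4, 39.5, -7.7] [0.0, 0.0002, 0.0001]
[-31.4, 39.5, -7.7] [0.0, 0.0002, 0.0001]
```

play_rows([
  [1,-31.5,39.5,-7.7,0,0,0],
  [1,-31.5,39.5,-7.7,0,0,0],
  [1,-31.5,39.5,-7.7,0,0,0],
  [1,-31.5,39.5,-7.7,0,0,0],
  [1,-31.5,39.5,-7.7,0,0,0],
  [1,-31.5,39.5,-7.7,0,0,0],
  [1,-31.5,39.5,-7.7,0,0,0],
  [1,-31.5,39.5,-7.7,0,0,0],
], grip_force=40)

```text
clock: 1.15
tool_pos: [0.4237, 0.243, 0.2987]
eef_rot: [0.811, 0.585, -0.002, -0.0]
contact_force: [0.2, 0.4, 0.7]
opening: 1.002
```

```bash
python3 - <<'E'
from h import *
st(); c,im=shot("wrist","pics/w1.png"); st()
np.save("w1.npy",c,allow_pickle=True)
E
```

```text
t 1.15 p [423.7 243.  298.7] psi 71.57 z [-0.0036 -0.0022 -1.    ] F [0.2 0.4 0.7] op 1.002 q [-0.45  0.44 -0.25  1.88  0.14  0.85  0.48]
t 1.2 p [428.5 235.1 299.3] psi 70.91 z [ 1.0e-04 -7.6e-03 -1.0e+00] F [ 2.8 -4.9  0.7] op 0.999 q [-0.44  0.44 -0.24  1.88  0.14  0.85  0.49]
```

View pics/w1.png

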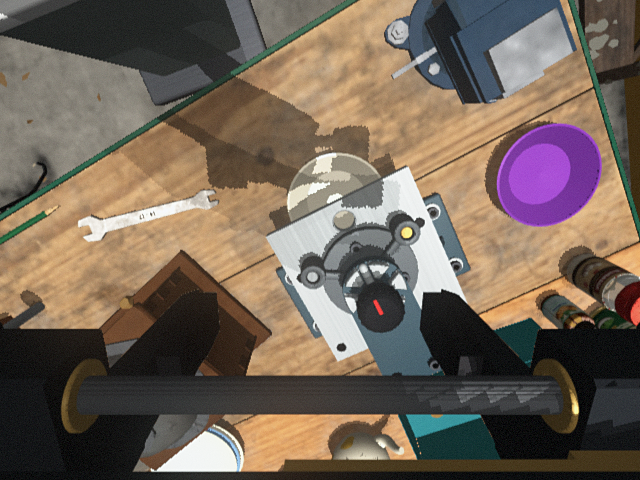

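```bash
python3 - <<'E'
from h import *
st(); c,im=shot("wrist","pics/w2.png"); st()
np.save("w2.npy",c,allow_pickle=True)
im=im[:,:,::-1]
cv2.imwrite("pics/w2c.png",cv2.resize(im[140:340,250:450],None,fx=3,fy=3,interpolation=cv2.INTER_CUBIC))
E
```

```text
t 1.2 p [428.5 235.1 299.3] psi 70.91 z [ 1.0e-04 -7.6e-03 -1.0e+00] F [ 2.8 -4.9  0.7] op 0.999 q [-0.44  0.44 -0.24  1.88  0.14  0.85  0.49]
t 1.25 p [426.7 238.2 298.9] psi 70.92 z [-0.0012 -0.0055 -1.    ] F [-0.9  0.2 -0.6] op 1.003 q [-0.44  0.44 -0.24  1.88  0.14  0.85  0.48]
```

View pics/w2c.png

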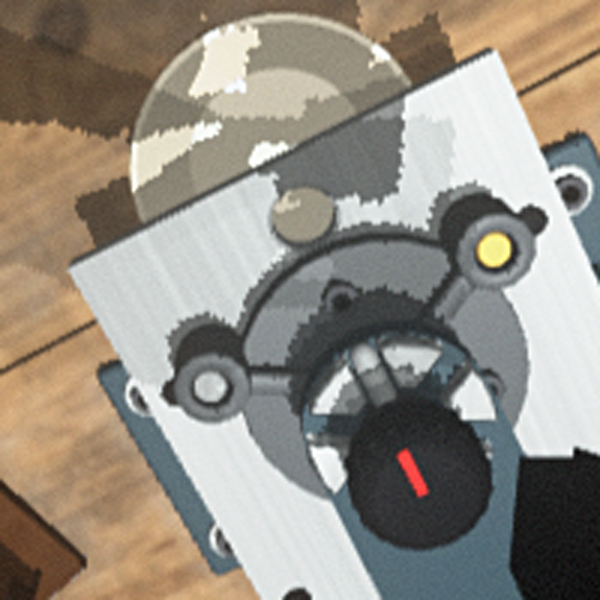

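```bash
python3 - <<'E'
from h import *
np.set_printoptions(precision=4,suppress=True)
T=r.get_calibration("top");W=np.load("w2.npy",allow_pickle=True).item()
for n,w,t,z in (("knob",(389.7,298),(245.6,245.4),.172),("brass",(414.7,223.7),(231,266.4),.101),("steel",(319.7,268.7),(271,258.2),.101),("hole",(351.3,211.3),(254.6,275.6),.072)):
    print(n,ray(W,w,z),ray(T,t,z),tri(W,w,T,t))
st()
E
```

```text
knob [0.5026 0.2672 0.172 ] [0.506  0.2657 0.172 ] [0.5084 0.2672 0.1615]
brass [0.4744 0.3121 0.101 ] [0.4709 0.3128 0.101 ] [0.4671 0.3094 0.1214]
steel [0.4887 0.2122 0.101 ] [0.4853 0.2132 0.101 ] [0.4839 0.2128 0.1105]
hole [0.4511 0.2589 0.072 ] [0.449  0.2587 0.072 ] [0.4484 0.2583 0.0786]
t 1.25 p [426.7 238.2 298.9] psi 70.92 z [-0.0012 -0.0055 -1.    ] F [-0.9  0.2 -0.6] op 1.003 q [-0.44  0.44 -0.24  1.88  0.14  0.85  0.48]
```

```bash
python3 - <<'E'
from h import *
plan([.5045,.2665,.20],37.5,6)
E
```

```text
[8.8, 10.7, 16.4] [0.0004, 0.0009, 0.0972]
[9.8, 9.8, 16.4] [0.0004, 0.0009, 0.0972]
[10.7, 8.8, 16.4] [0.0004, 0.0009, 0.0972]
[11.4, 7.8, 16.5] [0.0004, 0.0009, 0.0972]
[12.1, 6.6, 16.5] [0.0004, 0.0009, 0.0972]
[12.7, 5.4, 16.5] [0.0004, 0.0009, 0.0972]
```

play_rows([
  [1,8.8,10.7,16.4,0,0.001,0.097],
  [1,9.8,9.8,16.4,0,0.001,0.097],
  [1,10.7,8.8,16.4,0,0.001,0.097],
  [1,11.4,7.8,16.5,0,0.001,0.097],
  [1,12.1,6.6,16.5,0,0.001,0.097],
  [1,12.7,5.4,16.5,0,0.001,0.097],
  [1,0,0,0,0,0,0],
  [1,0,0,0,0,0,0],
])

```text
clock: 2.25
tool_pos: [0.5038, 0.2697, 0.1963]
eef_rot: [0.949, 0.315, -0.0, -0.0]
contact_force: [0.2, 0.1, -0.4]
opening: 0.999
```

```bash
python3 - <<'E'
from h import *
st(); c,im=shot("wrist","pics/w3.png"); st()
np.save("w3.npy",c,allow_pickle=True)
print(proj(c,[.5045,.2665,.172]))
E
```

```text
t 2.25 p [503.8 269.7 196.3] psi 36.74 z [-7.e-04  3.e-04 -1.e+00] F [ 0.2  0.1 -0.4] op 0.999 q [-0.54  0.67 -0.05  1.78  0.04  0.69  0.03]
t 2.3 p [503.8 269.8 196.3] psi 36.73 z [-6.e-04  6.e-04 -1.e+00] F [-0.   0.2 -0. ] op 1.0 q [-0.54  0.67 -0.05  1.78  0.04  0.69  0.03]
[317.47476446 291.48110387]
```

View pics/w3.png

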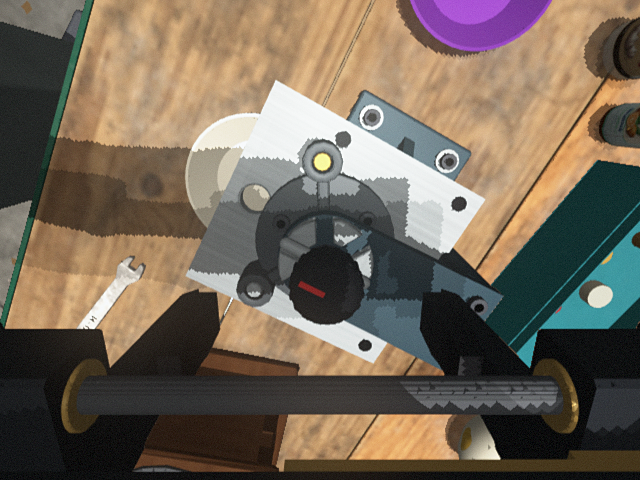

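```bash
python3 - <<'E'
from h import *
np.set_printoptions(precision=4,suppress=True)
T=r.get_calibration("top");W=np.load("w2.npy",allow_pickle=True).item();V=np.load("w3.npy",allow_pickle=True).item()
for n,w,v,t,z in (("knob",(389.7,298),(326,286),(245.6,245.4),.172),("brass",(414.7,223.7),(322,162),(231,266.4),.101),("steel",(319.7,268.7),(254,290),(271,258.2),.101),("hole",(351.3,211.3),(255,197),(254.6,275.6),.072)):
    print(n,ray(V,v,z),tri(W,w,V,v),tri(T,t,V,v))
im=cv2.imread("pics/w3.png"); cv2.imwrite("pics/w3c.png",cv2.resize(im[140:340,230:400],None,fx=3,fy=3,interpolation=cv2.INTER_CUBIC))
E
```

```text
knob [0.5061 0.2714 0.172 ] [0.5093 0.2673 0.1603] [0.5088 0.2672 0.1608]
brass [0.4737 0.3121 0.101 ] [0.4738 0.3121 0.1023] [0.472  0.3127 0.0993]
steel [0.4886 0.2125 0.101 ] [0.4888 0.2122 0.1004] [0.4863 0.2131 0.1013]
hole [0.452  0.2603 0.072 ] [0.452  0.259  0.0678] [0.4506 0.2592 0.0656]
```

View pics/w3c.png

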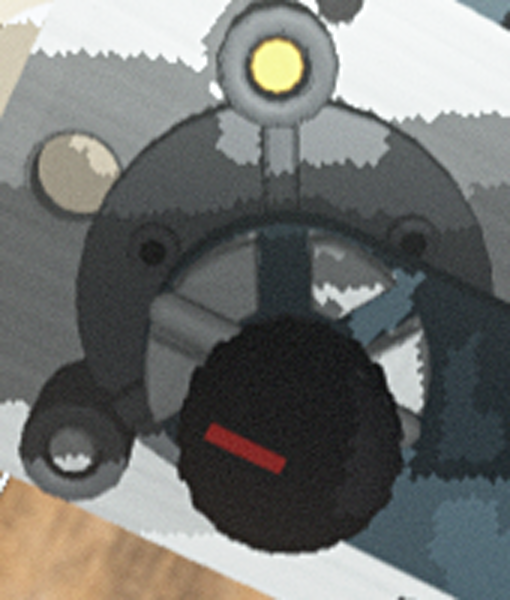

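```bash
python3 - <<'E'
from h import *
plan([.509,.267,.142],38,4)
E
```

```text
[0.6, 1.3, 13.6] [-0.0002, 0.0, -0.0055]
[0.6, 1.3, 13.6] [-0.0002, 0.0, -0.0055]
[0.6, 1.3, 13.6] [-0.0002, 0.0, -0.0055]
[0.6, 1.3, 13.6] [-0.0002, 0.0, -0.0055]
```

play_rows([
  [1,1.3,2.7,4,0,0,-0.011],
  [1,1.3,2.5,12,0,0,-0.011],
  [1,0,0,14,0,0,0],
  [1,0,0,13,0,0,0],
  [1,0,0,10.5,0,0,0],
  [1,0,0,0,0,0,0],
  [0.6,0,0,0,0,0,0],
  [0.6,0,0,0,0,0,0],
])

```text
clock: 3.3
tool_pos: [0.5088, 0.2669, 0.1398]
eef_rot: [0.945, 0.327, -0.0, -0.001]
contact_force: [1.0, -0.8, -0.3]
opening: 0.794
```

```bash
python3 - <<'E'
from h import *
st(); c,im=shot("wrist","pics/w4.png"); c,im=shot("side","pics/s4.png");im=im[:,:,::-1]
cv2.imwrite("pics/s4c.png",cv2.resize(im[170:270,250:370],None,fx=6,fy=6,interpolation=cv2.INTER_CUBIC))
E
```

```text
t 3.3 p [508.8 266.9 139.8] psi 38.17 z [-6.0e-04  1.1e-03 -1.0e+00] F [ 1.  -0.8 -0.3] op 0.794 q [-0.53  0.76 -0.05  1.81  0.06  0.57  0.04]
```

View pics/w4.png

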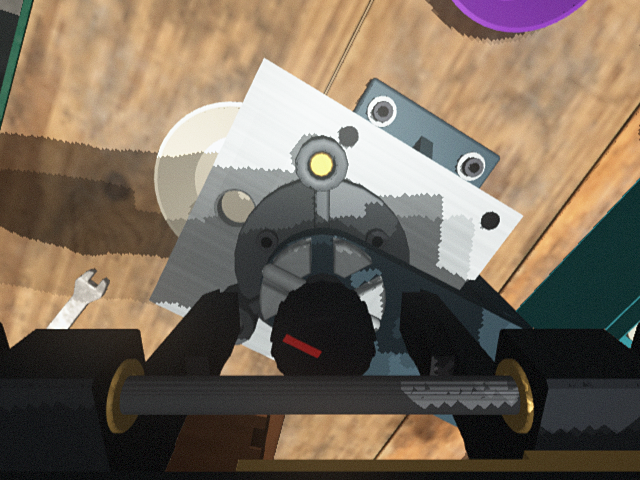

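View pics/s4c.png

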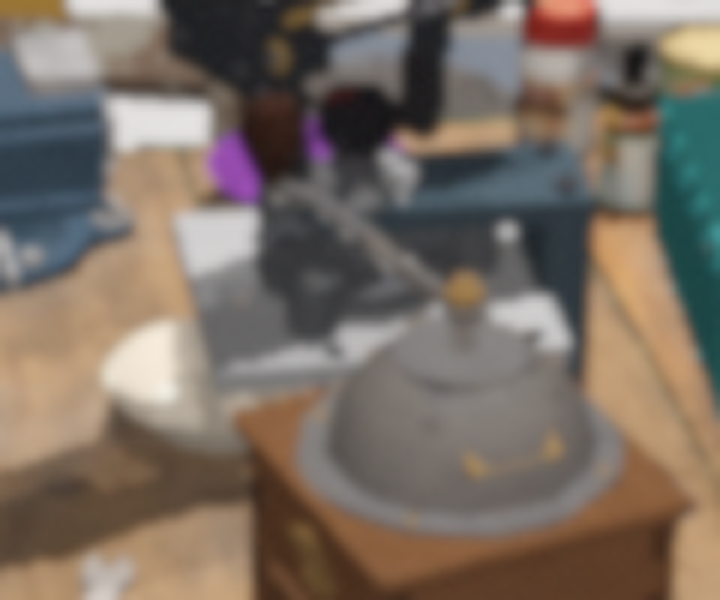

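play_rows([
  [0.5,0,0,0,0,0,0],
  [0.3,0,0,0,0,0,0],
  [0.3,0,0,0,0,0,0],
  [0.3,0,0,0,0,0,0],
  [0.3,0,0,0,0,0,0],
  [0.3,0,0,0,0,0,0],
  [0.3,0,0,0,0,0,0],
  [0.3,0,0,0,0,0,0],
], grip_force=40)

```text
clock: 4.4
tool_pos: [0.5098, 0.2676, 0.1406]
eef_rot: [0.945, 0.327, 0.001, -0.001]
contact_force: [0.8, 0.6, -1.1]
opening: 0.411
```

```bash
python3 - <<'E'
from h import *
st()
E
```

```text
t 4.4 p [509.8 267.6 140.6] psi 38.17 z [ 0.0018  0.0027 -1.    ] F [ 0.8  0.6 -1.1] op 0.411 q [-0.53  0.76 -0.05  1.81  0.06  0.57  0.04]
```

Gripped (opening 0.41 ≈ 36–38 mm). Lift about 11 mm.

play_rows([
  [0.3,0,0,-3,0,0,0],
  [0.3,0,0,-3,0,0,0],
  [0.3,0,0,-3,0,0,0],
  [0.3,0,0,-2.5,0,0,0],
  [0.3,0,0,-1,0,0,0],
  [0.3,0,0,0,0,0,0],
  [0.3,0,0,0,0,0,0],
  [0.3,0,0,0,0,0,0],
])

```text
clock: 5.4
tool_pos: [0.5098, 0.2676, 0.1514]
eef_rot: [0.945, 0.327, 0.001, -0.001]
contact_force: [2.6, 1.9, -11.1]
opening: 0.415
```

```bash
python3 - <<'E'
from h import *
st()
E
```

```text
t 5.4 p [509.8 267.6 151.4] psi 38.19 z [ 9.0e-04  2.3e-03 -1.0e+00] F [  2.6   1.9 -11.1] op 0.415 q [-0.53  0.74 -0.05  1.8   0.06  0.6   0.05]
```

play_rows([
  [0.3,0,0,0,0,0,-0.14],
  [0.3,0,0,0,0,0,-0.14],
  [0.3,0,0,0,0,0,-0.14],
  [0.3,0,0,0,0,0,-0.14],
  [0.3,0,0,0,0,0,-0.14],
  [0.3,0,0,0,0,0,-0.14],
  [0.3,0,0,0,0,0,-0.14],
  [0.3,0,0,0,0,0,0],
])

```text
clock: 6.4
tool_pos: [0.5098, 0.2676, 0.1511]
eef_rot: [0.669, 0.743, 0.001, -0.0]
contact_force: [3.1, 2.7, -9.8]
opening: 0.413
```

```bash
python3 - <<'E'
from h import *
st()
shot("top","pics/t5.png")
im=cv2.imread("pics/t5.png");cv2.imwrite("pics/t5c.png",cv2.resize(im[195:315,195:315],None,fx=5,fy=5,interpolation=cv2.INTER_CUBIC))
shot("wrist","pics/w5.png");st()
E
```

```text
t 6.4 p [509.8 267.6 151.1] psi 96.05 z [ 0.0013  0.0016 -1.    ] F [ 3.1  2.7 -9.8] op 0.413 q [-0.37  0.76 -0.34  1.8   0.38  0.65  0.75]
t 6.5 p [509.8 267.6 151.2] psi 95.97 z [ 0.0015  0.0014 -1.    ] F [ 2.7  3.  -9.9] op 0.416 q [-0.37  0.76 -0.34  1.8   0.38  0.65  0.75]
```

View pics/w5.png

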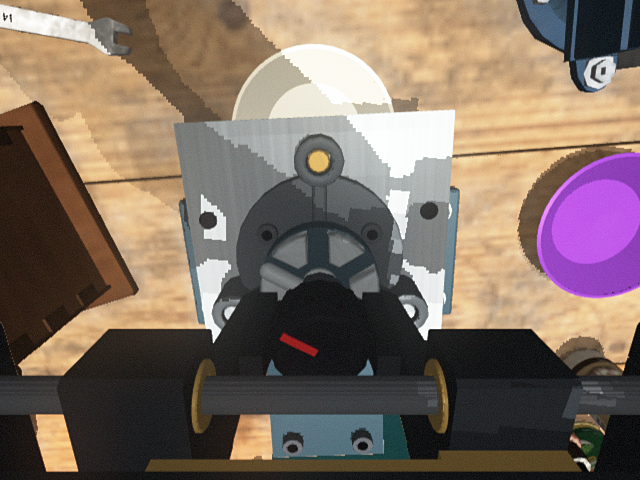

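play_rows([
  [0.3,0,0,0,0,0,-0.037],
  [0.3,0,0,0,0,0,0],
  [0.3,0,0,3,0,0,0],
  [0.3,0,0,3,0,0,0],
  [0.3,0,0,3,0,0,0],
  [0.3,0,0,2.5,0,0,0],
  [0.3,0,0,0,0,0,0],
  [0.3,0,0,0,0,0,0],
])

```text
clock: 7.5
tool_pos: [0.5099, 0.2676, 0.1406]
eef_rot: [0.656, 0.755, 0.001, 0.001]
contact_force: [1.0, 2.2, -6.1]
opening: 0.413
```

```bash
python3 - <<'E'
from h import *
st()
E
```

```text
t 7.5 p [509.9 267.6 140.6] psi 98.07 z [ 3.e-03  3.e-04 -1.e+00] F [ 1.   2.2 -6.1] op 0.413 q [-0.37  0.77 -0.34  1.8   0.4   0.63  0.77]
```

Back at start height. Open and rise.

play_rows([
  [0.8,0,0,0,0,0,0],
  [0.8,0,0,0,0,0,0],
  [0.8,0,0,0,0,0,0],
  [0.8,0,0,0,0,0,0],
  [1,0,0,-15,0,0,0],
  [1,0,0,-30,0,0,0],
  [1,0,0,-30,0,0,0],
  [1,0,-20,-25,0,0,0],
])

```text
clock: 8.5
tool_pos: [0.4898, 0.2633, 0.2458]
eef_rot: [0.656, 0.754, -0.0, 0.002]
contact_force: [0.7, -0.6, -0.1]
opening: 0.999
```

```bash
python3 - <<'E'
from h import *
r.snapshot("top");st()
c,im=shot("wrist","pics/w6.png");np.save("w6.npy",c,allow_pickle=True)
c,im=shot("side","pics/s6.png");im=im[:,:,::-1]
cv2.imwrite("pics/s6c.png",cv2.resize(im[170:270,250:370],None,fx=6,fy=6,interpolation=cv2.INTER_CUBIC))
st()
E
```

```text
t 8.55 p [487.4 264.2 248.9] psi 98.08 z [ 0.0029 -0.0011 -1.    ] F [-3.2 -0.4  1.9] op 1.002 q [-0.33  0.6  -0.41  1.76  0.31  0.84  0.82]
t 8.65 p [488.8 263.7 245.8] psi 98.07 z [ 0.0025 -0.0022 -1.    ] F [ 1.3 -0.2 -0.5] op 1.002 q [-0.33  0.61 -0.41  1.76  0.32  0.83  0.82]
```

View pics/w6.png

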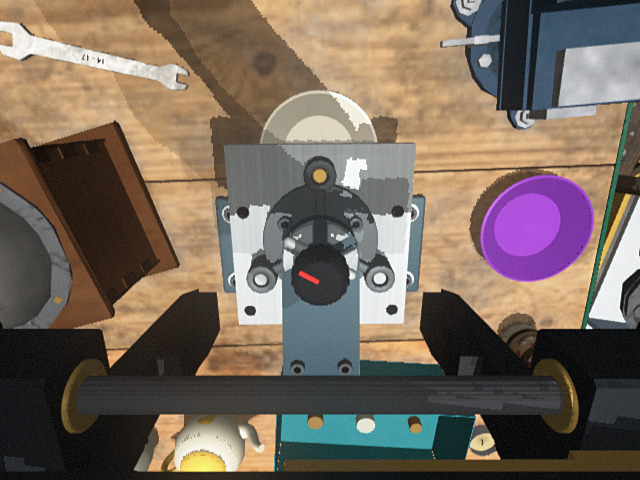

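View pics/s6c.png

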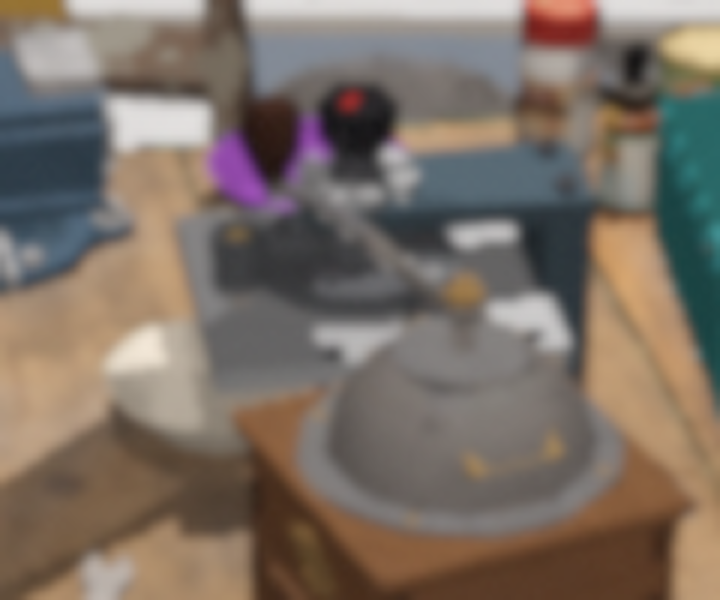

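```bash
cat >> h.py <<'E'
def planm(wps):
    s=r.get_state(); p=np.array(s['tool_pos']);R=Ro.from_quat(s['eef_rot']).as_matrix()
    for p1,psi,n in wps:
        R1=down(psi);rv=Ro.from_matrix(R.T@R1).as_rotvec()
        print("--",np.linalg.norm(rv)/n)
        step=Ro.from_rotvec(rv/n).as_matrix();dp=(np.array(p1)-p)/n
        for i in range(n):
            print([1]+np.round(R.T@dp*1000,1).tolist()+np.round(rv/n,3).tolist()); R=R@step
        p=np.array(p1);R=R1
E
python3 - <<'E'
from h import *
np.set_printoptions(precision=4,suppress=True)
c=np.load("w6.npy",allow_pickle=True).item()
print(ray(c,(320,176),.101),"knob",ray(c,(320,275),.16))
print(proj(c,[.4515,.2592,.101]))
planm([([.48,.20,.33],80,3),([.475,-.08,.335],30,5),([.48,-.2315,.25],0,3)])
E
```

```text
[0.4526 0.2586 0.101 ] knob [0.5094 0.2667 0.16  ]
[320.9669 174.6845]
-- 0.10515708818580038
[1, -20.7, -5.8, -28.0, 0.001, 0.001, 0.105]
[1, -21.2, -3.7, -28.0, 0.001, 0.001, 0.105]
[1, -21.4, -1.4, -28.1, 0.001, 0.001, 0.105]
-- 0.174532925199433
[1, -55.3, 8.7, -1.0, 0.0, 0.0, 0.175]
[1, -53.0, 18.2, -1.0, 0.0, 0.0, 0.175]
[1, -49.0, 27.1, -1.0, 0.0, 0.0, 0.175]
[1, -43.5, 35.2, -1.0, 0.0, 0.0, 0.175]
[1, -36.8, 42.3, -1.0, 0.0, 0.0, 0.175]
-- 0.1745329251994329
[1, -23.8, 44.6, 28.3, 0.0, 0.0, 0.175]
[1, -15.7, 48.0, 28.3, 0.0, 0.0, 0.175]
[1, -7.1, 50.0, 28.3, 0.0, 0.0, 0.175]
```

play_rows([
  [1,-20.7,-5.8,-28,0,0,0.105],
  [1,-21.2,-3.7,-28,0,0,0.105],
  [1,-21.4,-1.4,-28,0,0,0.105],
  [1,-55.3,8.7,-1,0,0,0.175],
  [1,-53,18.2,-1,0,0,0.175],
  [1,-49,27.1,-1,0,0,0.175],
  [1,-43.5,35.2,-1,0,0,0.175],
  [1,-36.8,42.3,-1,0,0,0.175],
])

```text
clock: 9.65
tool_pos: [0.4717, -0.0872, 0.3347]
eef_rot: [0.97, 0.243, -0.0, 0.001]
contact_force: [0.4, 0.1, -0.2]
opening: 1.006
```

```bash
python3 - <<'E'
from h import *
st()
planm([([.46,-.2315,.25],2,4)])
E
```

```text
t 9.65 p [471.7 -87.2 334.7] psi 28.15 z [-2.0e-04 -1.7e-03 -1.0e+00] F [ 0.4  0.1 -0.2] op 1.006 q [ 0.15  0.37 -0.09  1.85  0.04  0.92  0.53]
-- 0.11410708461121628
[1, -19.6, 30.4, 21.2, 0.0, 0.0, 0.114]
[1, -16.0, 32.4, 21.2, 0.0, 0.0, 0.114]
[1, -12.2, 34.0, 21.2, 0.0, 0.0, 0.114]
[1, -8.2, 35.2, 21.2, 0.0, 0.0, 0.114]
```

play_rows([
  [1,-19.6,30.4,21,0,0,0.114],
  [1,-16,32.4,21,0,0,0.114],
  [1,-12.2,34,21,0,0,0.114],
  [1,-8.2,33,21,0,0,0.114],
  [1,0,0,0,0,0,0],
  [1,0,0,0,0,0,0],
  [0.6,0,0,0,0,0,0],
  [0.6,0,0,0,0,0,0],
])

```text
clock: 10.65
tool_pos: [0.4584, -0.2389, 0.2471]
eef_rot: [1.0, 0.007, -0.001, 0.002]
contact_force: [0.9, 0.2, 0.5]
opening: 0.797
```

```bash
python3 - <<'E'
from h import *
st()
c,im=shot("wrist","pics/w7.png");np.save("w7.npy",c,allow_pickle=True)
print(proj(c,[.486,-.2315,.116]))
im=im[:,:,::-1];cv2.imwrite("pics/w7c.png",cv2.resize(im[130:330,250:450],None,fx=3,fy=3,interpolation=cv2.INTER_CUBIC))
E
```

```text
t 10.65 p [ 458.4 -238.9  247.1] psi 0.85 z [-0.0017 -0.0042 -1.    ] F [0.9 0.2 0.5] op 0.797 q [ 0.35  0.54  0.05  1.89 -0.03  0.72  0.44]
[356.19179566 215.68243165]
```

View pics/w7.png

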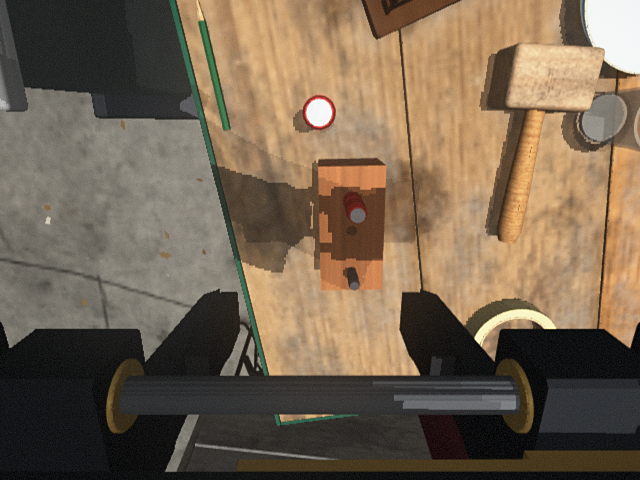

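View pics/w7c.png

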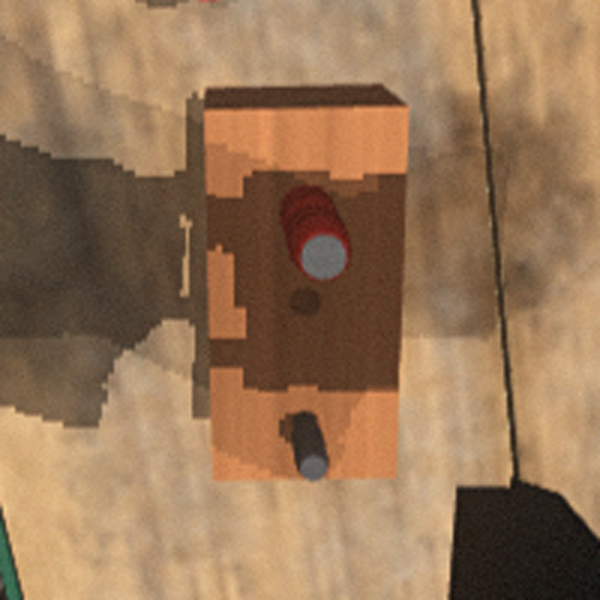

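```bash
python3 - <<'E'
from h import *
np.set_printoptions(precision=4,suppress=True)
T=r.get_calibration("top");S=r.get_calibration("side");c=np.load("w7.npy",allow_pickle=True).item()
print(ray(c,(358.3,215.3),.116),tri(T,(451.2,246.2),c,(358.3,215.3)),tri(S,(303,312),c,(358.3,215.3)))
# base of grip at block top
print(ray(c,(250+303/3,130+205/3),.058))
print("nail",ray(c,(250+312/3,130+468/3),.092))
planm([([.4875,-.2315,.15],2,5),([.4875,-.2315,.076],2,3)])
E
```

```text
[ 0.4876 -0.2312  0.116 ] [ 0.4909 -0.2392  0.0843] [ 0.489  -0.2309  0.1169]
[ 0.4866 -0.2309  0.058 ]
nail [ 0.4894 -0.3014  0.092 ]
-- 0.004120466877994641
[1, 5.9, -1.5, 19.4, 0.001, 0.0, -0.004]
[1, 5.9, -1.4, 19.4, 0.001, 0.0, -0.004]
[1, 5.9, -1.4, 19.4, 0.001, 0.0, -0.004]
[1, 5.9, -1.4, 19.4, 0.001, 0.0, -0.004]
[1, 5.9, -1.3, 19.4, 0.001, 0.0, -0.004]
-- 0.0
[1, 0.0, 0.0, 24.7, 0.0, 0.0, 0.0]
[1, 0.0, 0.0, 24.7, 0.0, 0.0, 0.0]
[1, 0.0, 0.0, 24.7, 0.0, 0.0, 0.0]
```

play_rows([
  [0.7,7.5,-1.8,15,0.001,0,-0.004],
  [0.7,7.5,-1.8,15,0.001,0,-0.004],
  [0.7,7.2,-1.7,15,0.001,0,-0.004],
  [0.7,7.2,-1.7,15,0.001,0,-0.004],
  [0.7,0,0,25,0,0,0],
  [0.7,0,0,30,0,0,0],
  [0.7,0,0,30,0,0,0],
  [0.7,0,0,18,0,0,0],
])

```text
clock: 11.7
tool_pos: [0.4926, -0.2289, 0.0738]
eef_rot: [1.0, 0.018, 0.0, -0.0]
contact_force: [0.3, 0.4, 0.0]
opening: 0.698
```

```bash
python3 - <<'E'
from h import *
r.snapshot("top");st()
c,im=shot("wrist","pics/w8.png");np.save("w8.npy",c,allow_pickle=True)
print(proj(c,[.4873,-.231,.116]))
E
```

```text
t 11.75 p [ 491.7 -228.4   72.1] psi 2.08 z [-0.0021  0.0019 -1.    ] F [-0.9  1.  -1.8] op 0.701 q [ 0.34  0.84  0.02  1.94 -0.05  0.36  0.43]
[305.20073476 383.42730437]
```

View pics/w8.png

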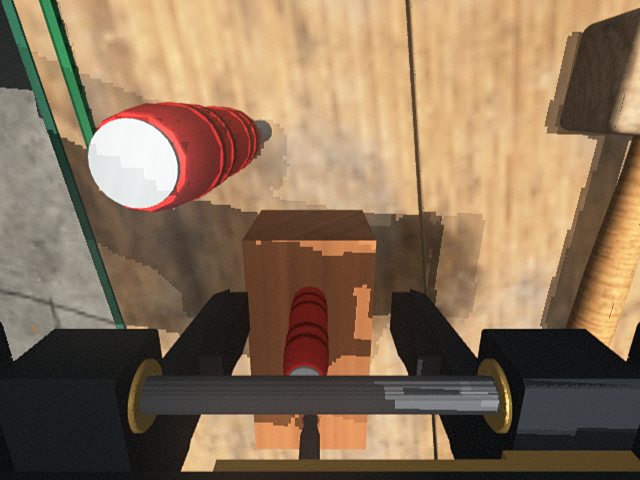

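play_rows([
  [0.7,-4.5,2.5,-3,0,0,0],
  [0.7,0,0,0,0,0,0],
  [0.4,0,0,0,0,0,0],
  [0.1,0,0,0,0,0,0],
  [0.1,0,0,0,0,0,0],
  [0.1,0,0,0,0,0,0],
  [0.1,0,0,0,0,0,0],
  [0.1,0,0,0,0,0,0],
], grip_force=50)

```text
clock: 12.8
tool_pos: [0.4889, -0.2322, 0.079]
eef_rot: [1.0, 0.018, 0.001, 0.0]
contact_force: [0.8, -0.2, -0.3]
opening: 0.165
```

```bash
python3 - <<'E'
from h import *
st()
E
```

```text
t 12.8 p [ 488.9 -232.2   79. ] psi 2.06 z [ 2.6e-03 -2.0e-04 -1.0e+00] F [ 0.8 -0.2 -0.3] op 0.165 q [ 0.35  0.83  0.02  1.95 -0.04  0.36  0.44]
```

play_rows([
  [0.1,0,0,-10,0,0,0],
  [0.1,0,0,-20,0,0,0],
  [0.1,0,0,-20,0,0,0],
  [0.1,0,0,-25,0,0,0],
  [0.1,0,0,-40,0,0,0],
  [0.1,0,0,-50,0,0,0],
  [0.1,0,0,-50,0,0,0],
  [0.1,0,0,-50,0,0,0],
])

```text
clock: 13.8
tool_pos: [0.4843, -0.2305, 0.351]
eef_rot: [1.0, 0.018, -0.004, -0.002]
contact_force: [1.5, -0.8, -1.6]
opening: 0.167
```

```bash
python3 - <<'E'
from h import *
r.snapshot("top");st()
c,im=shot("wrist","pics/w9.png");
planm([([.42,0.05,.36],50,7),([.43,.235,.27],98,5)])
E
```

```text
t 13.85 p [ 487.6 -232.1  357.8] psi 2.04 z [ 3.4e-03 -2.0e-04 -1.0e+00] F [ 2.1 -0.5  3.4] op 0.163 q [ 0.32  0.44  0.06  1.66 -0.03  1.04  0.43]
-- 0.11957307477979164
[1, -8.2, -40.6, -0.8, 0.0, -0.0, -0.12]
[1, -3.3, -41.3, -0.7, 0.0, -0.0, -0.12]
[1, 1.7, -41.4, -0.7, 0.0, -0.0, -0.12]
[1, 6.6, -40.9, -0.7, 0.0, -0.0, -0.12]
[1, 11.4, -39.8, -0.7, 0.0, -0.0, -0.12]
[1, 16.1, -38.2, -0.7, 0.0, -0.0, -0.12]
[1, 20.5, -36.0, -0.7, 0.0, -0.0, -0.12]
-- 0.16755160819145562
[1, 29.6, -22.3, 18.0, 0.0, 0.0, -0.168]
[1, 32.9, -17.0, 18.0, 0.0, 0.0, -0.168]
[1, 35.3, -11.3, 18.0, 0.0, 0.0, -0.168]
[1, 36.7, -5.2, 18.0, 0.0, 0.0, -0.168]
[1, 37.0, 1.0, 18.0, 0.0, 0.0, -0.168]
```

View pics/w9.png

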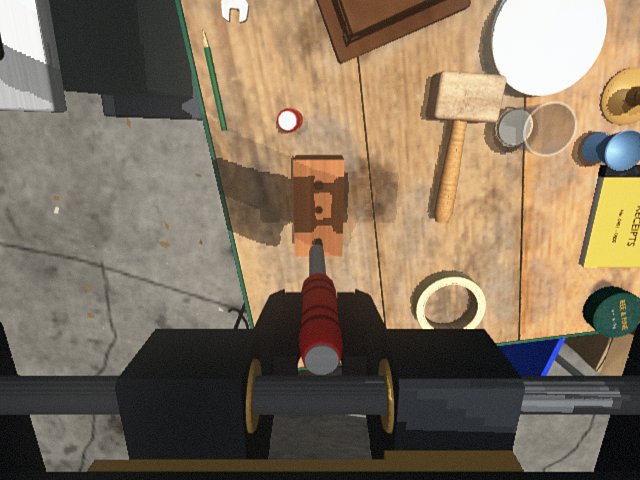

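play_rows([
  [0.1,-8.2,-40.6,-1,0,0,-0.12],
  [0.1,-3.3,-41.3,-1,0,0,-0.12],
  [0.1,1.7,-41.4,-1,0,0,-0.12],
  [0.1,6.6,-40.9,-1,0,0,-0.12],
  [0.1,11.4,-39.8,-1,0,0,-0.12],
  [0.1,16.1,-38.2,-1,0,0,-0.12],
  [0.1,20.5,-36,-1,0,0,-0.12],
  [0.1,21,-18,0,0,0,-0.12],
])

```text
clock: 14.9
tool_pos: [0.4073, 0.0831, 0.359]
eef_rot: [0.872, 0.489, -0.003, 0.0]
contact_force: [0.3, -0.0, -1.4]
opening: 0.165
```

```bash
python3 - <<'E'
from h import *
st()
planm([([.41,.15,.35],80,3),([.44,.245,.25],98,4)])
E
```

```text
t 14.9 p [407.3  83.1 359. ] psi 58.54 z [-0.0048 -0.0035 -1.    ] F [ 0.3 -0.  -1.4] op 0.165 q [-0.1   0.26 -0.28  1.96  0.09  0.94  0.6 ]
-- 0.12487184416118606
[1, 19.5, -10.9, 2.9, -0.001, 0.002, -0.125]
[1, 20.7, -8.3, 2.9, -0.001, 0.002, -0.125]
[1, 21.6, -5.7, 3.0, -0.001, 0.002, -0.125]
-- 0.07853981633974483
[1, 24.7, 3.3, 25.0, 0.0, 0.0, -0.079]
[1, 24.4, 5.2, 25.0, 0.0, 0.0, -0.079]
[1, 23.9, 7.1, 25.0, 0.0, 0.0, -0.079]
[1, 23.2, 8.9, 25.0, 0.0, 0.0, -0.079]
```

play_rows([
  [0.1,19.5,-10.9,2.9,-0.001,0.002,-0.125],
  [0.1,20.7,-8.3,2.9,-0.001,0.002,-0.125],
  [0.1,21.6,-5.7,3,-0.001,0.002,-0.125],
  [0.1,24.7,3.3,25,0,0,-0.079],
  [0.1,24.4,5.2,25,0,0,-0.079],
  [0.1,23.9,7.1,25,0,0,-0.079],
  [0.1,18,7,20,0,0,-0.079],
  [0.1,0,0,0,0,0,0],
])

```text
clock: 15.9
tool_pos: [0.4304, 0.2433, 0.2488]
eef_rot: [0.645, 0.764, -0.004, -0.001]
contact_force: [0.3, 0.1, -0.4]
opening: 0.169
```

```bash
python3 - <<'E'
from h import *
r.snapshot("top");st()
c,im=shot("wrist","pics/w10.png");np.save("w10.npy",c,allow_pickle=True)
T,im=shot("top","pics/t10.png");im=im[:,:,::-1]
cv2.imwrite("pics/t10c.png",cv2.resize(im[195:315,195:315],None,fx=5,fy=5,interpolation=cv2.INTER_CUBIC))
s,im=shot("side","pics/s10.png");im=im[:,:,::-1]
cv2.imwrite("pics/s10c.png",cv2.resize(im[170:270,250:370],None,fx=6,fy=6,interpolation=cv2.INTER_CUBIC))
st()
E
```

```text
t 15.95 p [430.7 242.4 249.5] psi 99.61 z [-0.0065 -0.0049 -1.    ] F [ 0.1  0.2 -1.3] op 0.167 q [-0.33  0.53 -0.43  1.92  0.31  0.76  0.81]
t 16.1 p [431.8 242.  251.1] psi 99.5 z [-0.003  -0.0037 -1.    ] F [-0.4 -0.4 -0.7] op 0.165 q [-0.33  0.53 -0.43  1.92  0.31  0.76  0.81]
```

View pics/w10.png

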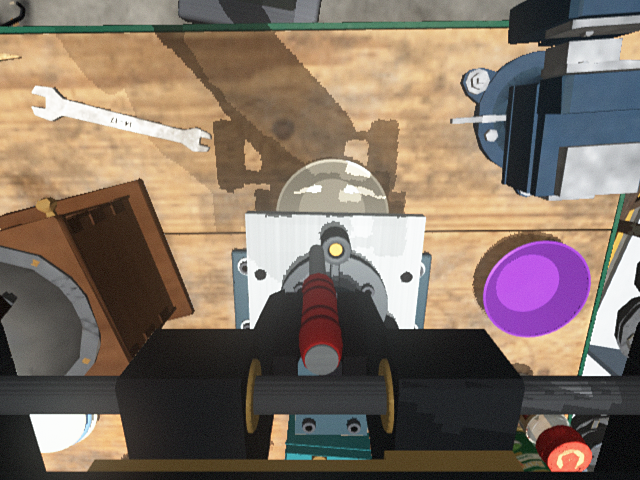

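View pics/s10c.png

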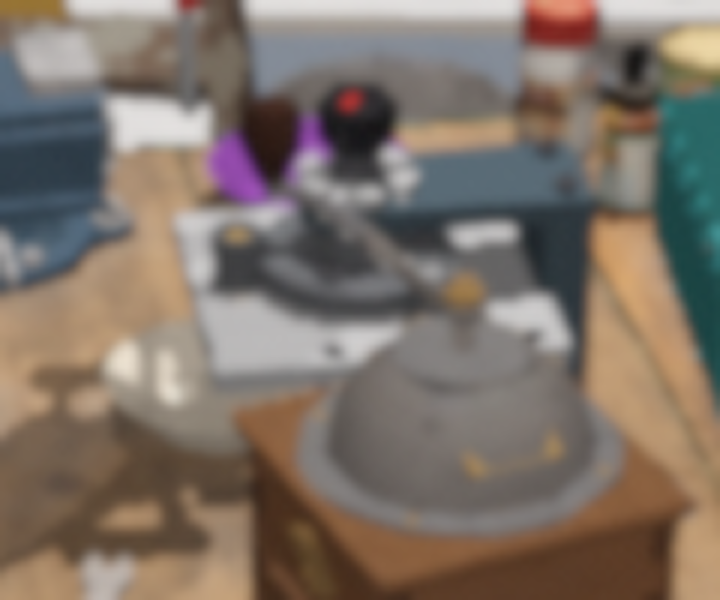

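View pics/t10c.png

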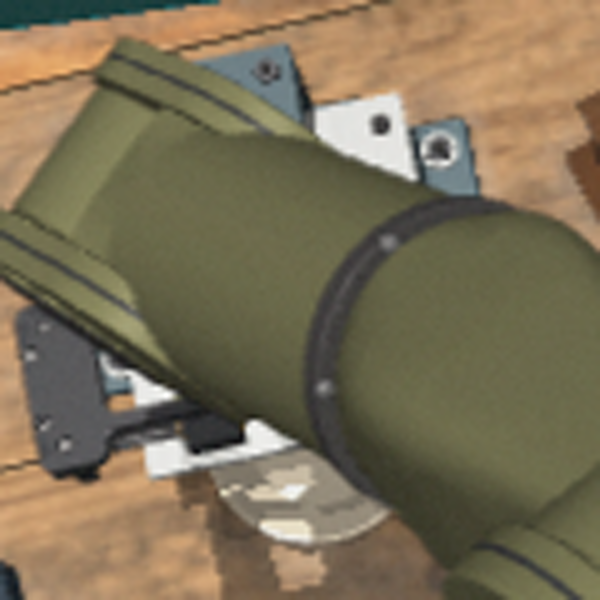

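```bash
python3 - <<'E'
from h import *
for n in ("w9","w10"):
    im=cv2.imread(f"pics/{n}.png");cv2.imwrite(f"pics/{n}c.png",cv2.resize(im[225:385,270:370],None,fx=5,fy=5,interpolation=cv2.INTER_CUBIC)[:600])
E
```

```text
(no output)
```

View pics/w10c.png

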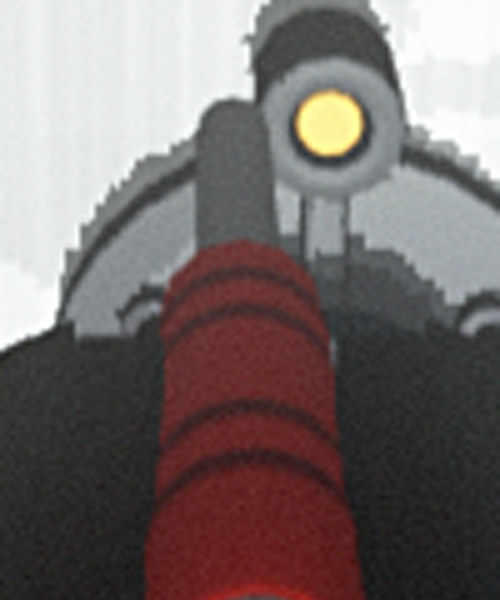

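View pics/w9c.png

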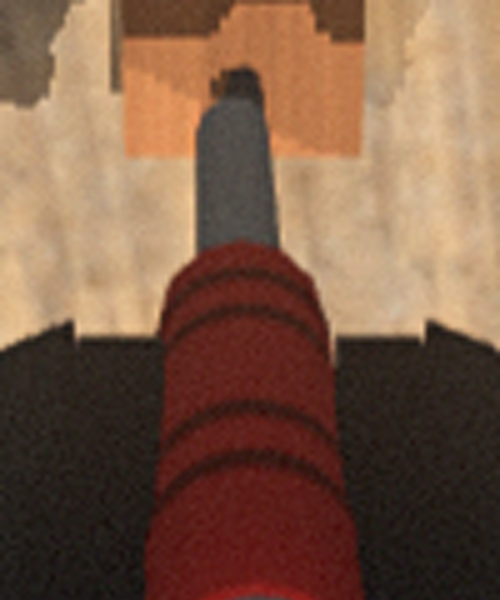

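```bash
cat >>h.py <<'E'
def tipxy(c,uv,R0,p,zt):
    o=R0.T@(-c['R'].T@c['t']-p); d=R0.T@c['R'].T@np.array([(uv[0]-c['cx'])/c['fx'],(uv[1]-c['cy'])/c['fy'],1])
    return o+d*(zt-o[2])/d[2]
E
python3 - <<'E'
from h import *
np.set_printoptions(precision=4,suppress=True)
c=np.load("w10.npy",allow_pickle=True).item();S=r.get_calibration("side")
s=r.get_state();R0=Ro.from_quat(s['eef_rot']).as_matrix()
# pose at w10 time was slightly different; derive tool pose from camera calibration using fixed offset
w=r.get_calibration("wrist");A=w['R']@R0;o=R0.T@(-w['R'].T@w['t']-s['tool_pos'])
Rw=c['R'].T@A; p=-c['R'].T@c['t']-Rw@o
print("tool at w10",p,o)
for z in (.073,.075,.077):
  print(z,tipxy(c,(317,251.6),Rw,p,z), p+Rw@tipxy(c,(317,251.6),Rw,p,z))
print("nominal proj",proj(c,p+Rw@np.array([0,0,.075])))
X=tri(S,(281.3,187.5),c,(317,251.6));print("tri tip",X,Rw.T@(X-p))
print("brass",ray(c,(336.2,249.8),.101))
E
```

```text
tool at w10 [0.4307 0.2424 0.2496] [-0.0007 -0.0811 -0.1452]
0.073 [-0.0024 -0.0008  0.073 ] [0.4299 0.2396 0.1766]
0.075 [-0.0024 -0.      0.075 ] [0.4306 0.2397 0.1746]
0.077 [-0.0024  0.0007  0.077 ] [0.4313 0.2398 0.1726]
nominal proj [320.8277 251.6362]
tri tip [0.4321 0.2401 0.1789] [-0.0022  0.0015  0.0707]
brass [0.4526 0.2587 0.101 ]
```

```bash
cat >>h.py <<'E'
TIP=np.array([-.0024,0,.075])
def go(tx,n,tip=None):
    tip=TIP if tip is None else np.array(tip)
    s=r.get_state();R=Ro.from_quat(s['eef_rot']).as_matrix();t=s['tool_pos']+R@tip
    lev=Ro.from_matrix(R.T@down(np.degrees(np.arctan2(R[1,0],R[0,0])))).as_rotvec()
    print("tip",np.round(t*1000,1),"total tool mm",np.round(R.T@(np.array(tx)-t)*1000,1),"per row",np.round(R.T@(np.array(tx)-t)*1000/n,1),"level rot",np.round(lev,4))
E
python3 - <<'E'
from h import *
st();go([.4524,.2587,.118],5)
E
```

```text
t 16.1 p [431.8 242.  251.1] psi 99.5 z [-0.003  -0.0037 -1.    ] F [-0.4 -0.4 -0.7] op 0.165 q [-0.33  0.53 -0.43  1.92  0.31  0.76  0.81]
tip [432.  239.3 176.1] total tool mm [15.9 23.5 57.9] per row [ 3.2  4.7 11.6] level rot [-0.0035  0.0032 -0.    ]
```

play_rows([
  [0.1,5,8,8,-0.002,0.002,0],
  [0.1,5,8,10,-0.001,0.001,0],
  [0.1,5,7,12,0,0,0],
  [0.1,1,0.5,12,0,0,0],
  [0.1,0,0,10,0,0,0],
  [0.1,0,0,4,0,0,0],
  [0.1,0,0,0,0,0,0],
  [0.1,0,0,0,0,0,0],
])

```text
clock: 17.1
tool_pos: [0.4543, 0.2614, 0.1919]
eef_rot: [0.647, 0.762, 0.0, 0.001]
contact_force: [0.7, 0.0, -0.8]
opening: 0.169
```

```bash
python3 - <<'E'
from h import *
st();go([.4524,.2587,.11],1)
c,im=shot("wrist","pics/w11.png");np.save("w11.npy",c,allow_pickle=True)
im=im[:,:,::-1];cv2.imwrite("pics/w11c.png",cv2.resize(im[205:325,260:380],None,fx=5,fy=5,interpolation=cv2.INTER_CUBIC))
s,im=shot("side","pics/s11.png");im=im[:,:,::-1]
cv2.imwrite("pics/s11c.png",cv2.resize(im[170:250,260:340],None,fx=7,fy=7,interpolation=cv2.INTER_CUBIC))
E
```

```text
t 17.1 p [454.3 261.4 191.9] psi 99.31 z [ 1.e-03 -6.e-04 -1.e+00] F [ 0.7  0.  -0.8] op 0.169 q [-0.38  0.64 -0.38  1.91  0.37  0.65  0.75]
tip [454.8 259.  116.9] total tool mm [ 0.1 -2.4  6.9] per row [ 0.1 -2.4  6.9] level rot [0.0009 0.0008 0.    ]
```

View pics/w11c.png

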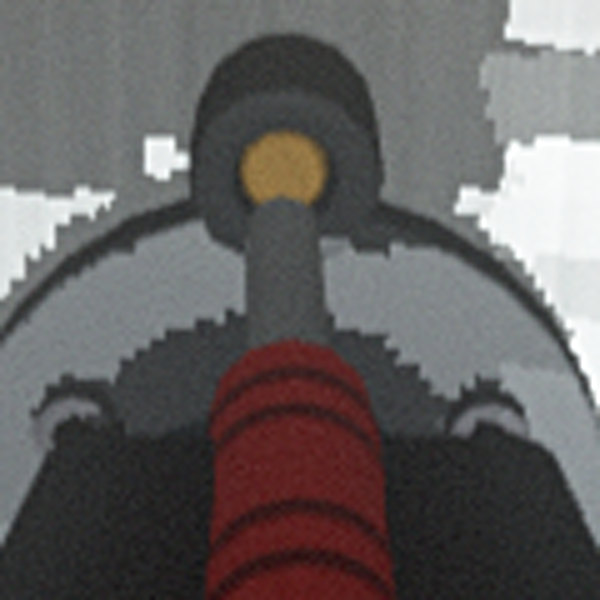

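View pics/s11c.png

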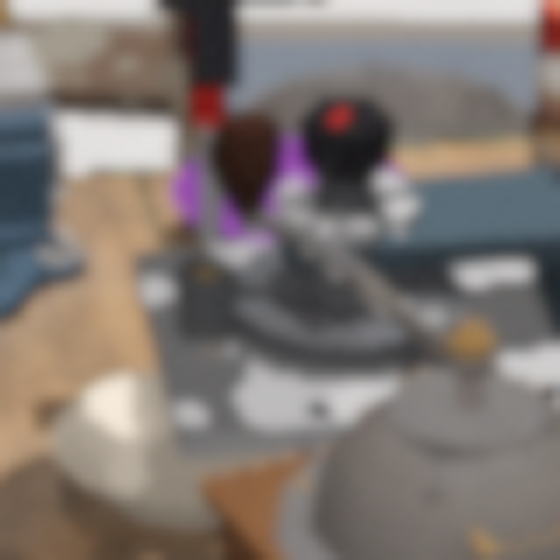

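```bash
python3 - <<'E'
from h import *
np.set_printoptions(precision=4,suppress=True)
c=np.load("w11.npy",allow_pickle=True).item();S=r.get_calibration("side")
print("brass",ray(c,(317,239.4),.101),"tip",ray(c,(317,251.4),.117))
ts=(260+213/7,170+250/7-2);bs=(260+207/7,170+272/7)
print("side tip",ray(S,ts,.117),"brass",ray(S,bs,.101),"tri tip",tri(S,ts,c,(317,251.4)),"tri brass",tri(S,bs,c,(317,239.4)))
print(proj(S,[.4524,.2587,.117]),ts)
E
```

```text
brass [0.4522 0.2585 0.101 ] tip [0.4546 0.259  0.117 ]
side tip [0.4581 0.263  0.117 ] brass [0.4555 0.2615 0.101 ] tri tip [0.457  0.2595 0.1182] tri brass [0.4544 0.2589 0.1019]
[288.4199 204.396 ] (290.42857142857144, 203.71428571428572)
```

play_rows([
  [0.1,0,-2.4,0,0.001,0.001,0],
  [0.1,0,0,3,0,0,0],
  [0.1,0,0,3,0,0,0],
  [0.1,0,0,2,0,0,0],
  [0.1,0,0,0,0,0,0],
  [0.1,0,0,0,0,0,0],
  [0.1,0,0,0,0,0,0],
  [0.1,0,0,0,0,0,0],
])

```text
clock: 18.2
tool_pos: [0.4522, 0.2612, 0.184]
eef_rot: [0.647, 0.762, 0.001, 0.0]
contact_force: [0.5, 0.6, -0.3]
opening: 0.17
```

```bash
python3 - <<'E'
from h import *
st();go([.4522,.2586,.10],1)
c,im=shot("wrist","pics/w12.png");np.save("w12.npy",c,allow_pickle=True)
im=im[:,:,::-1];cv2.imwrite("pics/w12c.png",cv2.resize(im[215:295,277:357],None,fx=7,fy=7,interpolation=cv2.INTER_CUBIC))
s,im=shot("side","pics/s12.png");im=im[:,:,::-1]
cv2.imwrite("pics/s12c.png",cv2.resize(im[170:250,260:340],None,fx=7,fy=7,interpolation=cv2.INTER_CUBIC))
E
```

```text
t 18.2 p [452.2 261.2 184. ] psi 99.3 z [ 0.0011  0.0011 -1.    ] F [ 0.5  0.6 -0.3] op 0.17 q [-0.39  0.65 -0.37  1.93  0.38  0.63  0.74]
tip [452.7 258.9 109. ] total tool mm [-0.2 -0.6  9. ] per row [-0.2 -0.6  9. ] level rot [ 0.0013 -0.0009 -0.    ]
```

View pics/w12c.png

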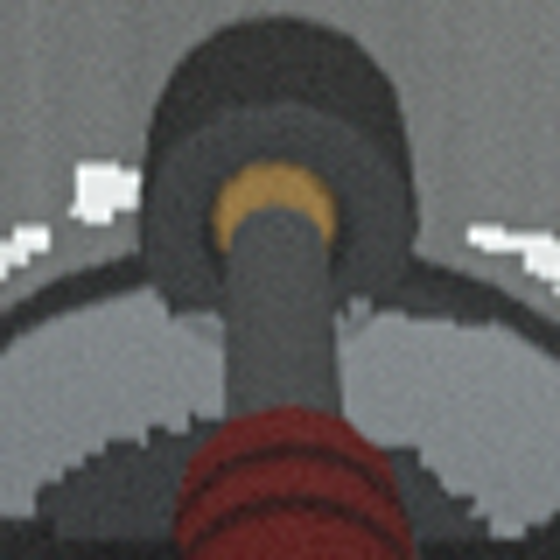

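View pics/s12c.png

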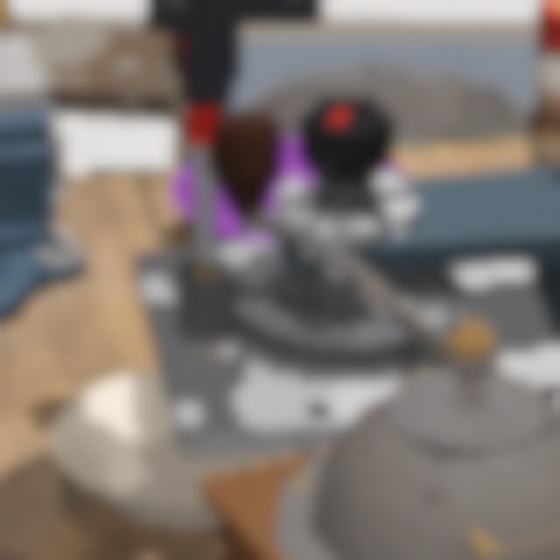

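play_rows([
  [0.1,-0.3,-0.6,1,0.001,0,0],
  [0.1,0,0,2,0,0,0],
  [0.1,0,0,2,0,0,0],
  [0.1,0,0,2,0,0,0],
  [0.1,0,0,2,0,0,0],
  [0.1,0,0,2,0,0,0],
  [0.1,0,0,2,0,0,0],
  [0.1,0,0,0,0,0,0],
], grip_force=60)

```text
clock: 19.3
tool_pos: [0.453, 0.2624, 0.1735]
eef_rot: [0.647, 0.762, 0.003, 0.001]
contact_force: [-1.3, -0.5, 0.8]
opening: 0.163
```

```bash
python3 - <<'E'
from h import *
st();go([.4522,.2586,.09],1)
c,im=shot("wrist","pics/w13.png");np.save("w13.npy",c,allow_pickle=True)
im=im[:,:,::-1];cv2.imwrite("pics/w13c.png",cv2.resize(im[215:295,277:357],None,fx=7,fy=7,interpolation=cv2.INTER_CUBIC))
E
```

```text
t 19.3 p [453.  262.4 173.5] psi 99.3 z [ 0.0049  0.0035 -1.    ] F [-1.3 -0.5  0.8] op 0.163 q [-0.39  0.67 -0.36  1.94  0.39  0.6   0.73]
tip [453.7 260.3  98.5] total tool mm [-1.4 -1.8  8.5] per row [-1.4 -1.8  8.5] level rot [ 0.0054 -0.0027 -0.    ]
```

View pics/w13c.png

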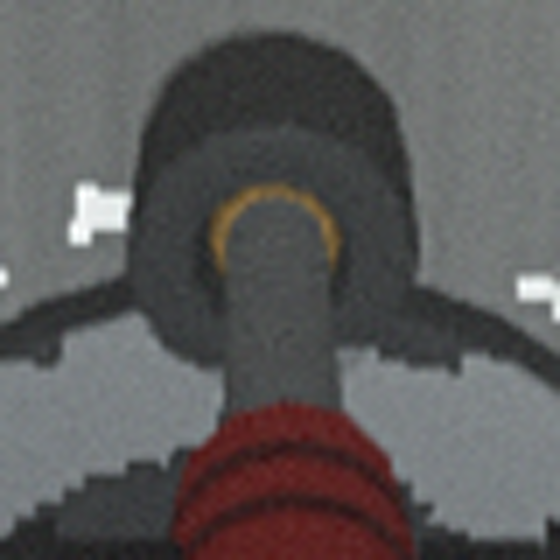

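play_rows([
  [0.1,0,0,3,0,0,0],
  [0.1,0,0,3,0,0,0],
  [0.1,0,0,3,0,0,0],
  [0.1,0,0,3,0,0,0],
  [0.1,0,0,3,0,0,0],
  [0.1,0,0,3,0,0,0],
  [0.1,0,0,3,0,0,0],
  [0.1,0,0,3,0,0,0],
])

```text
clock: 20.35
tool_pos: [0.4538, 0.2639, 0.1512]
eef_rot: [0.647, 0.762, 0.005, 0.001]
contact_force: [-0.7, -1.1, -1.3]
opening: 0.165
```

```bash
python3 - <<'E'
from h import *
st();go([.4522,.2586,.07],1)
c,im=shot("wrist","pics/w14.png")
im=im[:,:,::-1];cv2.imwrite("pics/w14c.png",cv2.resize(im[130:330,220:420],None,fx=3,fy=3,interpolation=cv2.INTER_CUBIC))
E
```

```text
t 20.35 p [453.8 263.9 151.2] psi 99.31 z [ 0.0083  0.0058 -0.9999] F [-0.7 -1.1 -1.3] op 0.165 q [-0.41  0.7  -0.33  1.95  0.42  0.54  0.7 ]
tip [454.8 262.   76.1] total tool mm [-2.9 -3.2  6.1] per row [-2.9 -3.2  6.1] level rot [ 0.0092 -0.0044 -0.    ]
```

View pics/w14c.png

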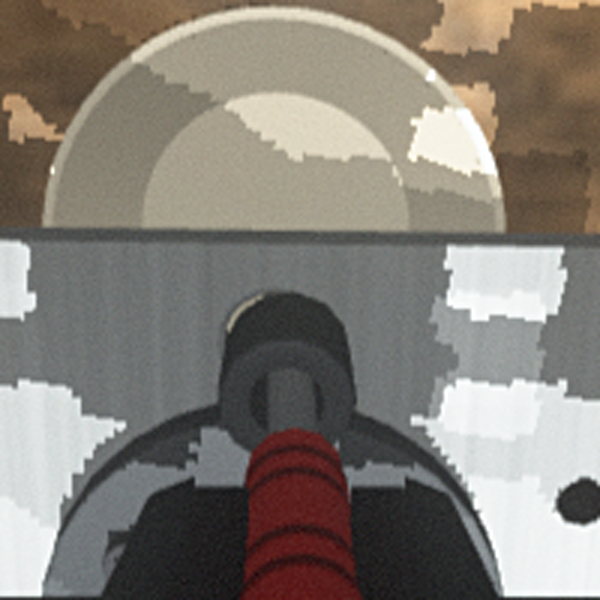

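play_rows([
  [0.1,-0.4,-0.5,2.5,0.003,-0.001,0],
  [0.1,-0.4,-0.5,2.5,0.003,-0.001,0],
  [0.1,0,0,2.5,0,0,0],
  [0.1,0,0,2,0,0,0],
  [0.1,0,0,0,0,0,0],
  [0.1,0,0,0,0,0,0],
  [0.1,0,0,0,0,0,0],
  [0.1,0,0,0,0,0,0],
])

```text
clock: 21.4
tool_pos: [0.4533, 0.2632, 0.1406]
eef_rot: [0.647, 0.762, 0.002, -0.0]
contact_force: [-0.1, 0.6, -0.2]
opening: 0.162
```

```bash
python3 - <<'E'
from h import *
st();go([.4522,.2586,.07],1)
c,im=shot("wrist","pics/w15.png")
s,im=shot("side","pics/s15.png");im=im[:,:,::-1]
cv2.imwrite("pics/s15c.png",cv2.resize(im[170:270,250:350],None,fx=6,fy=6,interpolation=cv2.INTER_CUBIC))
E
```

```text
t 21.4 p [453.3 263.2 140.6] psi 99.31 z [ 0.0026  0.0031 -1.    ] F [-0.1  0.6 -0.2] op 0.162 q [-0.42  0.72 -0.32  1.96  0.43  0.52  0.7 ]
tip [453.9 261.   65.6] total tool mm [-2.1 -2.  -4.4] per row [-2.1 -2.  -4.4] level rot [ 0.003  -0.0026 -0.    ]
```

View pics/w15.png

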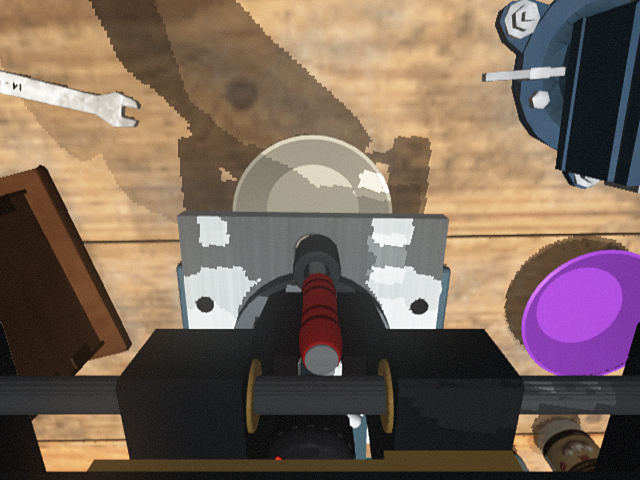

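View pics/s15c.png

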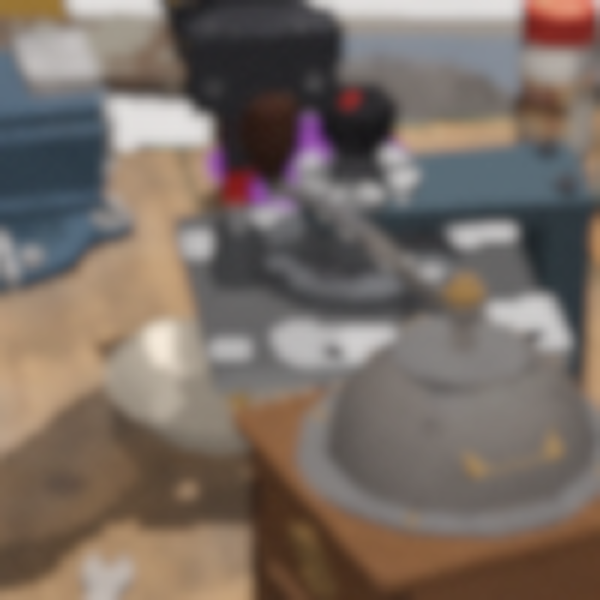

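play_rows([
  [0.1,-0.4,-0.4,3,0,0,0],
  [0.1,0,0,3,0,0,0],
  [0.1,0,0,3,0,0,0],
  [0.1,0,0,0,0,0,0],
  [0.1,0,0,0,0,0,0],
  [0.3,0,0,0,0,0,0],
  [0.45,0,0,0,0,0,0],
  [0.45,0,0,0,0,0,0],
])

```text
clock: 22.5
tool_pos: [0.4533, 0.263, 0.1313]
eef_rot: [0.647, 0.762, 0.003, 0.0]
contact_force: [-0.6, -0.2, 0.1]
opening: 0.444
```

```bash
python3 - <<'E'
from h import *
st()
S=r.get_calibration("side")
print(ray(S,(290,236.7),.015),ray(S,(290,236.7),.0))
c,im=shot("wrist","pics/w16.png")
E
```

```text
t 22.5 p [453.3 263.  131.3] psi 99.31 z [ 0.0034  0.0037 -1.    ] F [-0.6 -0.2  0.1] op 0.444 q [-0.43  0.74 -0.31  1.97  0.44  0.5   0.69]
[0.45612124 0.24801704 0.015     ] [0.45570012 0.27311022 0.        ]
```

View pics/w16.png

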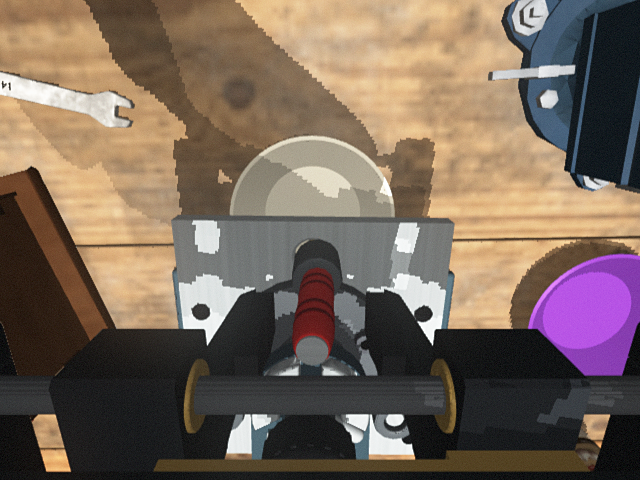

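play_rows([
  [0.7,0,0,0,0,0,0],
  [0.7,0,0,0,0,0,0],
  [0.7,0,0,-15,0,0,0],
  [0.7,0,0,-25,0,0,0],
  [0.7,0,0,-30,0,0,0],
  [0.7,0,0,-30,0,0,0],
  [0.7,0,-40,-30,0,0,0],
  [0.7,0,-40,0,0,0,0],
])

```text
clock: 23.55
tool_pos: [0.3748, 0.2507, 0.2697]
eef_rot: [0.648, 0.761, 0.006, 0.0]
contact_force: [-0.7, -0.3, 0.1]
opening: 0.699
```

play_rows([
  [0.7,0,-40,0,0,0,0],
  [0.7,20,-20,0,0,0,0],
  [0.7,0,0,0,0,0,0],
  [0.7,0,0,0,0,0,0],
  [0.7,0,0,0,0,0,0],
  [0.7,0,0,0,0,0,0],
  [0.7,0,0,0,0,0,0],
  [0.7,0,0,0,0,0,0],
])

```text
clock: 24.55
tool_pos: [0.3111, 0.2589, 0.2731]
eef_rot: [0.649, 0.761, 0.008, 0.002]
contact_force: [-0.5, -0.3, -0.7]
opening: 0.699
```

```bash
python3 - <<'E'
from h import *
st()
c,im=shot("wrist","pics/w17.png");np.save("w17.npy",c,allow_pickle=True)
s,im=shot("side","pics/s17.png");im=im[:,:,::-1]
cv2.imwrite("pics/s17c.png",cv2.resize(im[170:270,250:350],None,fx=6,fy=6,interpolation=cv2.INTER_CUBIC))
E
```

```text
t 24.55 p [311.1 258.9 273.1] psi 99.03 z [ 0.013   0.009  -0.9999] F [-0.5 -0.3 -0.7] op 0.699 q [-0.48  0.37 -0.46  2.14  0.27  0.67  0.6 ]
```

View pics/w17.png

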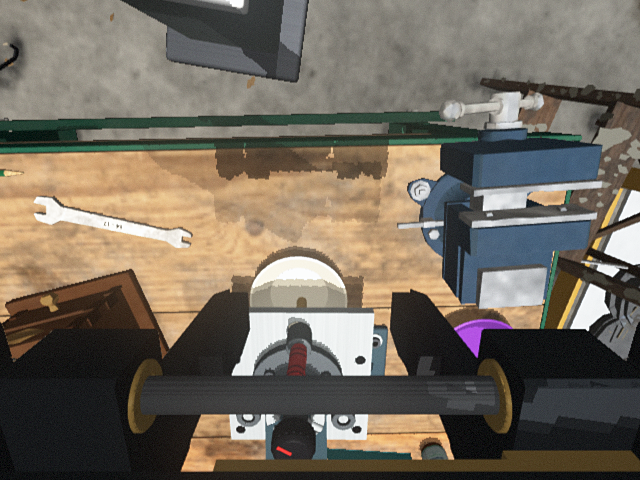

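View pics/s17c.png

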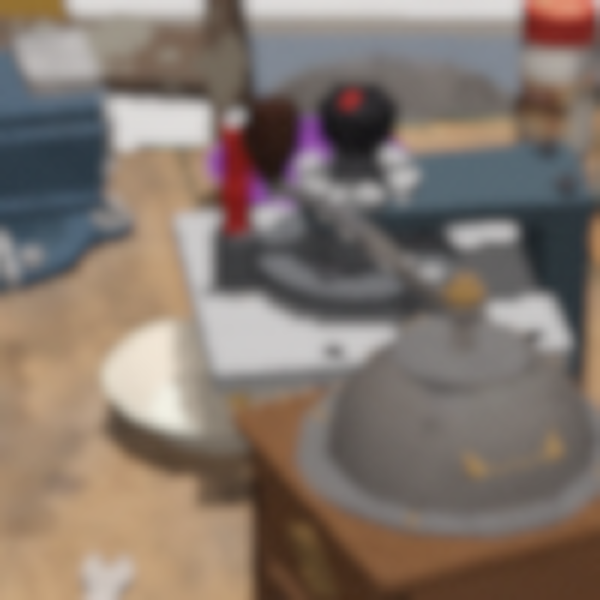

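```bash
python3 - <<'E'
from h import *
np.set_printoptions(precision=4,suppress=True)
c=np.load("w17.npy",allow_pickle=True).item();S=r.get_calibration("side")
print("pin",ray(c,(301,302),.012),tri(c,(301,302),S,(290,236.7)),"dish front/left/right",ray(c,(297,250),.026),ray(c,(249,297),.026),ray(c,(347,293),.026))
im=cv2.imread("pics/w17.png");cv2.imwrite("pics/w17c.png",cv2.resize(im[240:460,230:390],None,fx=3.5,fy=2.7,interpolation=cv2.INTER_CUBIC))
E
```

```text
pin [0.4505 0.2593 0.012 ] [0.4551 0.2601 0.0072] dish front/left/right [0.3794 0.2453 0.026 ] [0.4456 0.1984 0.026 ] [0.4231 0.3096 0.026 ]
```

View pics/w17c.png

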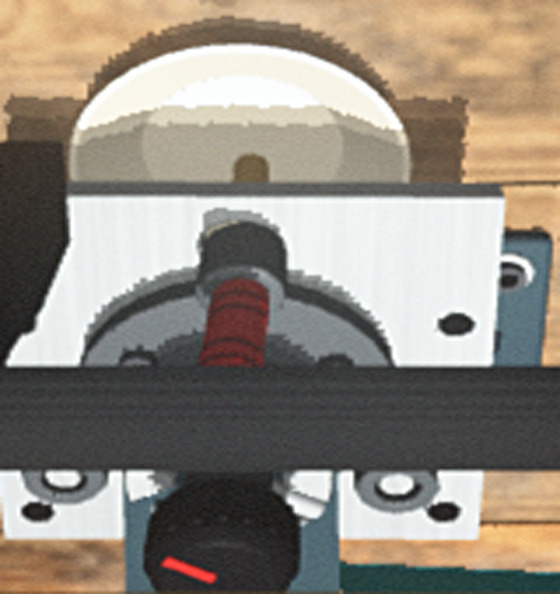

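```bash
python3 - <<'E'
from h import *
st();print(r.finish_job())
E
```

```text
t 24.65 p [311.  259.  273.2] psi 99.05 z [ 0.0131  0.009  -0.9999] F [ 0.6  0.4 -0.2] op 0.7 q [-0.48  0.37 -0.46  2.14  0.27  0.67  0.6 ]
the job is handed in; nothing more can be done
None
```

The brass pin is in the dish, and I handed the job in at 24.65 s; the hand-in gave no verdict.

**What I did:**
- I lifted the knob about 11 mm, turned it with the flange 60° anticlockwise, and lowered it back to its starting height with the brass pin over the drop hole.
- I took the smaller red drift from the block and pushed it to about 38 mm below the boss's top.
- I lowered the drift another 9 mm and let go. It stays in the bore, and the arm is clear.

**What the last checks showed:**
- **Brass pin:** it lies in the cream dish, about 15 mm from the centre.
- **Knob:** it sits at its original height in the side view.
- **Steel pins:** both are still in their bosses.
- **Wrench and mallet:** the arm never came near them. The wrench lay undisturbed in the last wrist picture, but I did not look at the mallet again after lifting the drift.
- **Force on the tool:** close to zero.

**What disagreed:** single-view positions from the side and wrist cameras differed by about 3 mm. I therefore aligned the drift to the bore using the wrist camera alone. While pushing, the tool drifted about 2 mm and tilted about 0.6°, but the side force never passed about 1 N.

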